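Build the test-sieve column on the shaker

ROBOT

A 6-joint arm with a two-finger parallel gripper is mounted at the origin on the work surface. World frame = base frame: x ahead of the robot, y to its left, z up, the work surface at z = 0. Lengths are in m, angles in rad, forces in N, time in s.
With the tool pointing down it reaches from about 0.35 to 0.775 m from the base axis. Payload 7.3 kg.
Tool frame: the origin (TCP) lies on the centre line of the jaws, within the pads' length; the fingertips stand 11 mm ahead of it and the grasp point (between the pads) lies 8 mm behind it; z points along the fingers, y is the direction in which the jaws open and shut (so a half turn about z gives the same grasp; the last joint's range is limited). The gripper opens to 92 mm and grips with 3 to 60 N. Pads are 19 mm wide; open, the fingers measure 130 mm over their backs; the gripper's body (75 mm by 190 mm) begins 47 mm behind the grasp point.
Start: joints at [0.972, 0.342, 1.524, -0, 1.275, -0.146], TCP at [0.23, 0.472, 0.238] pointing down, gripper open.
Joint ranges: [-2.53, 2.53], [-0.77, 2.02], [0.04, 2.7], [-1, 4.14], [0.28, 2.66], [-3.11, 3.11]. Speed limits (rad/s): [2.57, 2.57, 3.14, 3.14, 3.14, 3.14].

INTERFACE

Orientations are given as [roll, pitch, yaw] about the fixed x, y, z axes, in that order (R = Rz(yaw) Ry(pitch) Rx(roll)).
In Python, from cell import robot gives the robot as it stands.
- The arm moves only by the tool jog_arm, never from a script. Its argument "deltas" is one flat list of numbers, 6 for each row, row after row: the shift along the world's x, y, z in units of 0.1 m (1.0 is 0.1 m), then the turn, a rotation vector about the world's x, y, z in units of 90 degrees (1.0 is 90 degrees). A call has 1 to 5 rows; each row is the pose to reach, as a shift and turn from the pose commanded when the call began; what a row does not reach only later rows make up. A row lasts 1/12 s, in which the tool goes at most 41.7 mm and 7.16 degrees, less where a joint would pass 70% of its speed; a pose out of reach is approached as far as the arm can. A call with a number of a shift or a turn outside -1 to 1 is refused whole. A call with a gripper value outside its range is refused whole. "claw" is the opening, from 0 (shut) to 1 (fully open), set as the call begins (left out, the last holds). The fingers move at their own pace and stop on an object; "newtons" is the grip in N (left out, the last holds). Time passes only in rows, so rows that repeat a pose let the fingers close. It gives the time, the measured TCP pose, the force and the opening at its end, in the units of the state.
- robot.observe(): the state, without advancing time (a new reading comes with each control period).
- robot.read_camera(name): name is "side" or "top" or "wrist"; returns the picture (420x560x3 uint8, red, green, blue); there is no depth.
- robot.camera_params(name): a dict with "fx", "fy", "cx", "cy" (pixels), "R" (3x3) and "t" (3): a world point X has camera coordinates R X + t. Camera axes: x right, y down, z forward; pixel columns grow to the right and rows downward; lengths in m; the calibration is good to about 2 mm. A picture is of the moment at which its call begins: read the wrist's pose just before it. camera_params takes no time and is no camera call; for the wrist camera it gives the pose at the moment of the call.
- robot.hand_in(): hands the job in, once; it reports no verdict.
The state is a dict: "time": time; "qpos": joint angles; "qvel": joint speeds; "joint_efforts": joint torques, N m; "tool_pos": TCP position; "tool_rot": TCP orientation; "contact_force": force on the tool from outside, world axes, zero at the start; "torque": the same for the moment, N m; "opening": finger opening in m.
Only numpy, scipy, OpenCV 4.12 (cv2) and the standard library are available. Lean on these libraries where they do the work, as an engineer would, in place of code of your own. Each camera call takes 0.05 s, during which the arm holds its last target. There are 200 camera calls.

TASK

Build the sieve column on the shaker for the next sample: onto the receiver pan nest the fine sieve, then the medium one, then the coarse one on top, and close the column with the lid. Every part must sit fully home and level in the one below; leave the other things on the bench where they are.

Things in the scene. Friction and masses are not known exactly. Their poses are not given: they have to be found in the camera images.
- fine_mid (a point): Fine sieve: lowest of three round steel frames, close mesh like a grey sheet. 62 mm outside, 55 mm bore, 46 mm high over all, 100 g. It stands on a chamfered skirt (51 mm across, 6 mm high) that drops 6 mm into the bore of the frame or pan below. Grip across the frame from above on its upper half, so the fingers stay off the frame below. Point: on the axis, half-way up (23 mm); z up.
- medium_mid (a point): Medium sieve: round steel frame of middle height, 4 mm mesh openings. 62 mm outside, 55 mm bore, 53 mm high over all, 110 g. It stands on a chamfered skirt (51 mm across, 6 mm high) that drops 6 mm into the bore of the frame or pan below. Grip across the frame from above on its upper half, so the fingers stay off the frame below. Point: on the axis, half-way up (26.5 mm); z up.
- coarse_mid (a point): Coarse sieve: tallest round steel frame, wide 8 mm mesh openings. 62 mm outside, 55 mm bore, 60 mm high over all, 120 g. It stands on a chamfered skirt (51 mm across, 6 mm high) that drops 6 mm into the bore of the frame or pan below. Grip across the frame from above on its upper half, so the fingers stay off the frame below. Point: on the axis, half-way up (30 mm); z up.
- lid_knob (a point): Sieve lid: solid steel disc 62 mm across, 5 mm thick, over a chamfered spigot (51 mm across, 6 mm high) that drops into a sieve's bore; upright round knob on top, 23 mm across, 24 mm high; 35 mm high over all, 100 g. Pinch the knob from above, fingertips just above the disc. Point: on the axis at half the knob's height, 23 mm above the underside, 12 mm above the disc; z up.
- receiver (a point): Receiver pan: empty open steel cup, 62 mm outside, 55 mm bore, 30 mm deep, fixed by 3 low clips on the round plate (124 mm across, top 78 mm above the bench) of a white sieve shaker (housing 170 x 180 mm, 54 mm high, centred below; fixed, placed and turned anew at each start). Point: centre of the pan's mouth at its rim, 108 mm above the bench; z up, -x to the front panel.
- brush_mid (a point): Bystander: sieve brush lying on the bench, wooden handle, aluminium ferrule, white bristle end; 160 mm long, 25 mm thick. The point is on its axis, 75 mm from the handle's end; x runs along it to the bristles.
- scoop: Bystander: flat steel sample scoop lying on the bench, 165 mm long, 32 mm wide, 8 mm high. Origin on the bench under its middle, x along it to the blade.
- weight_mid (a point): Bystander: 200 g steel check weight with a small knob, 38 mm in diameter, 61 mm high. The point is on its axis, half-way up.
- jar_mid (a point): Bystander: brown glass sample jar with a white cap and a blank label, 52 mm in diameter, 72 mm high. The point is on its axis, half-way up.
Things that resemble listed ones, but are neither listed nor needed, are in the scene too. What is shaped like the part that bears lid_knob but red is not meant.

How it is judged:
By the outcome, as a careful person would: the job done as asked, in the order asked, and still so for the second after the job is handed in, with the robot touching nothing.
It also fails if it takes over 99 s, if anything falls off the work surface, if the arm or the gripper's body presses on something with over 40 N, if the wrist force passes 120 N, or if a joint passes its speed limit or range.

## Working session

There is one attempt and no reset: what is moved stays moved. The work goes in short steps, Python scripts to look and compute and a tool call to move; the robot and the scene stay as the last step left them, time stands still between calls to the robot, and variables do not carry over. Pictures are saved under pics/ and viewed, about 12 in all and at most 16, crops included, and the job is handed in when it is done.

Besides the shell and the picture viewer there is one more tool, called after "Emit:" by a JSON object that holds its "fn" and its "kwargs", one argument or row to a line. jog_arm: Moves the arm, as the interface text tells. Its arguments: {"type":"object","properties":{"deltas":{"type":"array","items":{"type":"number"}},"claw":{"type":"number"},"newtons":{"type":"number"}},"required":["deltas"]}

```bash
mkdir -p pics; ls; python3 - <<'E'
from cell import robot
import cv2
for n in ("top","side","wrist"):
    p=robot.camera_params(n); print(n,p)
    cv2.imwrite(f"pics/{n}0.png",cv2.resize(robot.read_camera(n)[...,::-1],(800,600),interpolation=cv2.INTER_CUBIC))
print(robot.observe())
E
```

```text
pics
top {'fx': 406.41782683267763, 'fy': 406.41782683267763, 'cx': 276.48085896656664, 'cy': 208.08142302508915, 'R': array([[-0.01141723, -0.9999169 ,  0.00598681],
       [-0.9904711 ,  0.0104872 , -0.13732086],
       [ 0.13724666, -0.00749759, -0.99050853]]), 't': array([-0.01238549,  0.46982667,  1.28633181])}
side {'fx': 533.1641670083012, 'fy': 533.1641670083012, 'cx': 281.8652996335674, 'cy': 211.1119782515405, 'R': array([[-0.98711271, -0.15949545, -0.01302652],
       [-0.11330748,  0.7540928 , -0.64691998],
       [ 0.113004  , -0.63710693, -0.76244662]]), 't': array([0.435817  , 0.09907089, 1.62944954])}
wrist {'fx': 316.36506559902733, 'fy': 316.36506559902733, 'cx': 285.37379318444107, 'cy': 218.89239285410517, 'R': array([[ 4.38250568e-01,  8.98852708e-01, -4.98821696e-04],
       [ 8.62153472e-01, -4.20200161e-01,  2.83060444e-01],
       [ 2.54220041e-01, -1.24481461e-01, -9.59101943e-01]]), 't': array([-0.5234615 , -0.03654018,  0.39100098])}
{'time': 0.15, 'qpos': array([ 9.72006610e-01,  3.42586639e-01,  1.52476916e+00,  6.47444091e-06,
        1.27537588e+00, -1.45970851e-01]), 'qvel': array([ 0.00042632, -0.00197566, -0.00348543,  0.00130574,  0.0004382 ,
        0.00116679]), 'joint_efforts': array([ 5.91383268e-04, -4.31468725e+01, -2.44353658e+01,  7.17654917e-02,
        5.37512836e-02, -8.80928678e-05]), 'tool_pos': array([0.22949808, 0.47187929, 0.23720208]), 'tool_rot': array([-3.14046664e+00, -1.71800852e-04,  2.68877180e+00]), 'contact_force': array([ 0.12410782, -0.9424242 ,  0.79399483]), 'torque': array([-0.01472304, -0.00898243,  0.01496608]), 'opening': 0.09161861269133013}
```

View pics/top0.png

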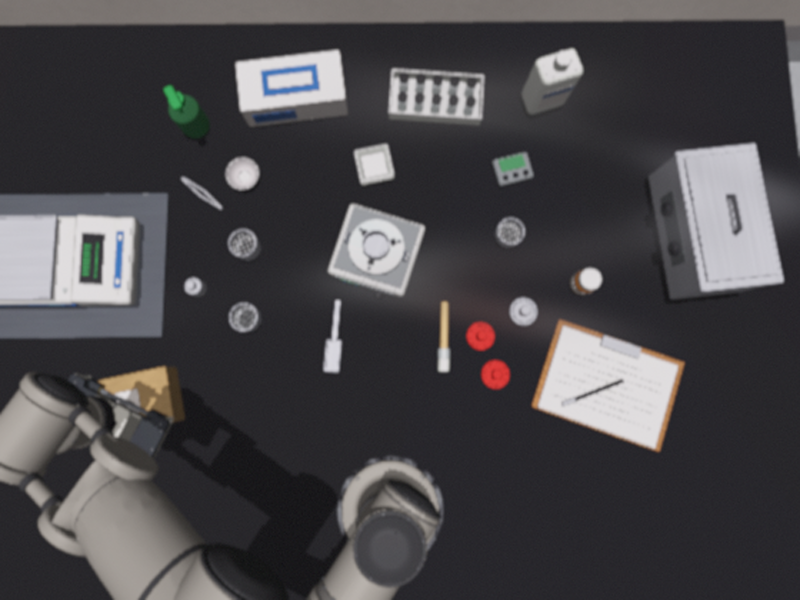

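View pics/side0.png

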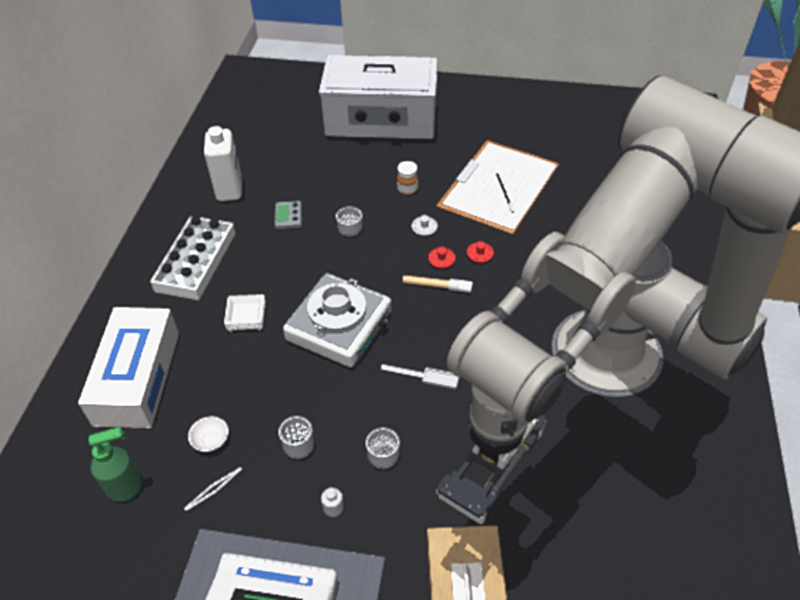

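```bash
cat > h.py <<'E'
import numpy as np, cv2
from cell import robot
def tiles(items,name,h=22,s=6,cols=3):
    """items: (image, centre col, centre row); ticks every 10 px"""
    out=[]
    for im,u,v in items:
        u,v=int(u),int(v)
        c=cv2.resize(im[v-h:v+h,u-h:u+h,::-1],None,fx=s,fy=s,interpolation=cv2.INTER_CUBIC)
        for k in range(0,2*h,10):
            cv2.line(c,(k*s,0),(k*s,6),(0,255,255),1); cv2.line(c,(0,k*s),(6,k*s),(0,255,255),1)
        cv2.putText(c,f"{u-h},{v-h}",(8,18),0,.4,(0,255,0),1); out.append(c)
    rows=[np.hstack(out[i:i+cols]) for i in range(0,len(out),cols)]
    cv2.imwrite(f"pics/{name}.png",np.vstack(rows))
def ray(p,u,v):
    d=p["R"].T@np.array([(u-p["cx"])/p["fx"],(v-p["cy"])/p["fy"],1]); return -p["R"].T@p["t"],d/np.linalg.norm(d)
def tri(obs):
    """obs: (params,u,v); least squares point and ray miss distances"""
    A=np.zeros((3,3));b=np.zeros(3);L=[]
    for p,u,v in obs:
        o,d=ray(p,u,v);M=np.eye(3)-np.outer(d,d);A+=M;b+=M@o;L.append((o,M))
    X=np.linalg.solve(A,b); return X,[round(1e3*np.linalg.norm(M@(X-o)),1) for o,M in L]
def atz(p,u,v,z):
    o,d=ray(p,u,v); return o+d*(z-o[2])/d[2]
def proj(p,X):
    c=p["R"]@np.asarray(X,float)+p["t"]; return c[:2]/c[2]*[p["fx"],p["fy"]]+[p["cx"],p["cy"]]
E
python3 - <<'E'
from h import *
t=robot.read_camera("top");s=robot.read_camera("side")
k=.7
tiles([(t,243*k,243*k),(t,244*k,317*k),(t,511*k,231*k),(s,296*k,437*k),(s,383*k,447*k),(s,349*k,220*k)],"sieves")
tiles([(t,376*k,246*k),(t,523*k,311*k),(t,488*k,355*k),(s,336*k,300*k),(s,425*k,224*k),(s,461*k,255*k)],"panlid")
E
```

```text
(no output)
```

View pics/sieves.png

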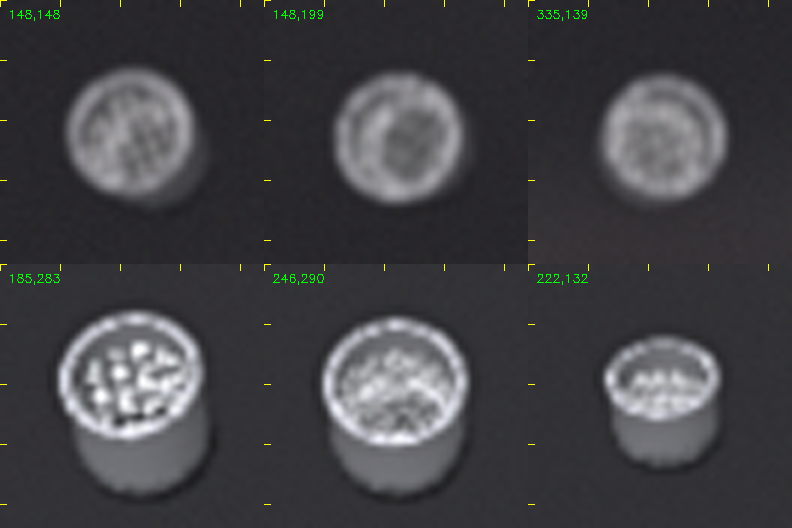

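View pics/panlid.png

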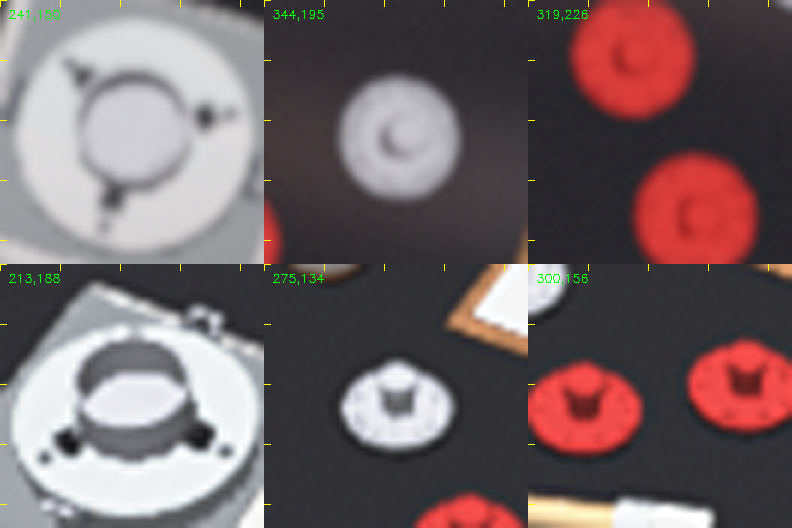

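```bash
python3 - <<'E'
from h import *
T=robot.camera_params("top");S=robot.camera_params("side")
P={"A":(169.2,169.5,206.4,301.0),"B":(169.8,221.3,267.4,309.1),"C":(357.2,161.2,243.8,150.3),"pan":(262.8,171.3,234.5,207.2)}
for k,(a,b,c,d) in P.items():
    X,e=tri([(T,a,b),(S,c,d)]); print(k,X.round(4),e,np.hypot(*X[:2]).round(3))
print("lid",atz(T,366,217.3,.011),atz(S,275+21.8,134+23.5,.011))
for n,u,v in [("jar",588,280),("brush a",445,303),("brush b",443,370),("scoop",333,335),("weight",194,287),("bowl",242,173),("phone",513,168),("dish",375,164),("red1",481,336),("red2",496,375)]: print(n,atz(T,u*.7,v*.7,.01).round(3))
for n,u,v in [("c1",345,205),("c2",424,234),("c3",405,293),("c4",330,265)]: print(n,atz(T,u*.7,v*.7,.06).round(3))
E
```

```text
A [0.5958 0.3276 0.0536] [np.float64(0.4), np.float64(0.4)] 0.68
B [0.4284 0.3232 0.047 ] [np.float64(0.3), np.float64(0.3)] 0.537
C [ 0.6211 -0.2844  0.0393] [np.float64(0.3), np.float64(0.3)] 0.683
pan [0.5789 0.0244 0.0977] [np.float64(1.9), np.float64(1.9)] 0.579
lid [ 0.43887596 -0.31207157  0.011     ] [ 0.43769899 -0.30482591  0.011     ]
jar [ 0.509 -0.467  0.01 ]
brush a [ 0.458 -0.133  0.01 ]
brush b [ 0.305 -0.125  0.01 ]
scoop [0.387 0.125 0.01 ]
weight [0.502 0.446 0.01 ]
bowl [0.775 0.343 0.01 ]
phone [ 0.781 -0.303  0.01 ]
dish [0.794 0.026 0.01 ]
red1 [ 0.381 -0.214  0.01 ]
red2 [ 0.292 -0.245  0.01 ]
c1 [0.679 0.094 0.06 ]
c2 [ 0.609 -0.085  0.06 ]
c3 [ 0.475 -0.04   0.06 ]
c4 [0.54  0.127 0.06 ]
```

Emit:
{"fn": "jog_arm", "kwargs": {
  "deltas": [0.3,-0.3,0,0,0,0,0.6,-0.6,0,0,0,0,0.9,-0.9,0,0,0,0],
  "claw": 1
}}

```text
time: 0.5
tool_pos: [0.3183, 0.3829, 0.2376]
tool_rot: [-3.141, -0.0, 2.691]
contact_force: [1.0, 0.2, -0.0]
opening: 0.0916
```

Emit:
{"fn": "jog_arm", "kwargs": {
  "deltas": [0.3,-0.3,0,0,0,0,0.6,-0.6,0,0,0,0,0.9,-0.9,0,0,0,0,0.9,-0.9,0,0,0,0]
}}

```text
time: 0.83
tool_pos: [0.4124, 0.2892, 0.2376]
tool_rot: [-3.141, 0.003, 2.683]
contact_force: [-0.0, -0.3, -0.1]
opening: 0.0921
```

```bash
python3 - <<'E'
from h import *
import pickle
p=robot.camera_params("wrist");im=robot.read_camera("wrist");o=robot.observe()
print(o["time"],o["tool_pos"],o["tool_rot"])
pickle.dump((p,im,o),open("w1.pkl","wb"))
cv2.imwrite("pics/w1.png",cv2.resize(im[...,::-1],(784,588)))
E
```

```text
0.8833 [0.41057255 0.29099842 0.23754193] [-3.14129455e+00  7.03256088e-04  2.68316682e+00]
```

View pics/w1.png

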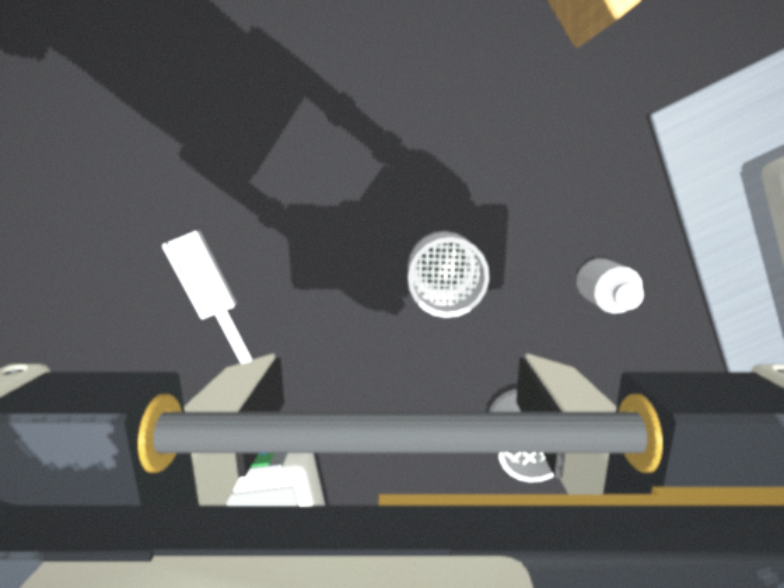

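```bash
python3 - <<'E'
from h import *
import pickle
p,im,o=pickle.load(open("w1.pkl","rb"));T=robot.camera_params("top");S=robot.camera_params("side")
w=(p,319.5,195.5)
print(atz(*w,.053),atz(T,169.8,221.3,.053),atz(S,267.4,309.1,.053))
print(tri([w,(T,169.8,221.3),(S,267.4,309.1)]),tri([w,(T,169.8,221.3)]),tri([w,(S,267.4,309.1)]))
print("C",atz(T,357.2,161.2,.046),atz(S,243.8,150.3,.046))
print("pan",atz(T,262.8,171.3,.108),atz(S,234.5,207.2,.108))
E
```

```text
[0.42590412 0.32223008 0.053     ] [0.42803919 0.32172892 0.053     ] [0.42731469 0.32662621 0.053     ]
(array([0.42816117, 0.32284228, 0.04645028]), [np.float64(0.9), np.float64(0.8), np.float64(0.1)]) (array([0.4278799 , 0.3226107 , 0.04793597]), [np.float64(0.8), np.float64(0.8)]) (array([0.42814487, 0.32219454, 0.04495163]), [np.float64(0.3), np.float64(0.3)])
C [ 0.61962753 -0.28295018  0.046     ] [ 0.6188764  -0.27738693  0.046     ]
pan [0.57457743 0.02405105 0.108     ] [0.57805071 0.03264279 0.108     ]
```

Emit:
{"fn": "jog_arm", "kwargs": {
  "deltas": [0.17,-0.33,0.07,0,0,0,0.33,-0.67,0.13,0,0,0,0.5,-1,0.2,0,0,0]
}}

```text
time: 1.13
tool_pos: [0.4574, 0.1938, 0.2577]
tool_rot: [-3.141, -0.001, 2.691]
contact_force: [1.4, 0.6, -0.3]
opening: 0.0919
```

Emit:
{"fn": "jog_arm", "kwargs": {
  "deltas": [0.17,-0.33,0.07,0,0,0,0.33,-0.67,0.13,0,0,0,0.5,-1,0.2,0,0,0]
}}

```text
time: 1.38
tool_pos: [0.5079, 0.0934, 0.278]
tool_rot: [3.141, -0.001, 2.69]
contact_force: [0.4, 0.1, -0.1]
opening: 0.0918
```

Emit:
{"fn": "jog_arm", "kwargs": {
  "deltas": [0.17,-0.33,0.07,0,0,0,0.33,-0.67,0.13,0,0,0,0.5,-1,0.2,0,0,0,0.5,-1,0.2,0,0,0,0.5,-1,0.2,0,0,0]
}}

```text
time: 1.8
tool_pos: [0.5583, -0.0066, 0.2974]
tool_rot: [3.141, -0.001, 2.687]
contact_force: [-0.2, 0.2, 0.1]
opening: 0.0916
```

```bash
cat >> h.py <<'E'
import pickle
def snap(n):
    p=robot.camera_params("wrist");im=robot.read_camera("wrist");o=robot.observe()
    print(round(o["time"],2),o["tool_pos"].round(4),o["tool_rot"].round(4)); pickle.dump((p,im,o),open(n+".pkl","wb")); return p,im,o
def load(n): return pickle.load(open(n+".pkl","rb"))
E
python3 -c "
from h import *
snap('wpan')"
```

```text
1.85 [ 0.5578 -0.0054  0.2973] [ 3.1412e+00 -1.4000e-03  2.6885e+00]
```

Emit:
{"fn": "jog_arm", "kwargs": {
  "deltas": [0.05,-0.33,-0.07,0,0,0,0.1,-0.67,-0.13,0,0,0,0.14,-1,-0.2,0,0,0]
}}

```text
time: 2.1
tool_pos: [0.572, -0.1044, 0.2777]
tool_rot: [3.141, -0.0, 2.693]
contact_force: [1.1, -0.8, -0.2]
opening: 0.0924
```

Emit:
{"fn": "jog_arm", "kwargs": {
  "deltas": [0.05,-0.33,-0.07,0,0,0,0.1,-0.67,-0.13,0,0,0,0.14,-1,-0.2,0,0,0]
}}

```text
time: 2.35
tool_pos: [0.5863, -0.205, 0.2575]
tool_rot: [3.141, -0.0, 2.692]
contact_force: [1.1, -0.0, 1.3]
opening: 0.0917
```

Emit:
{"fn": "jog_arm", "kwargs": {
  "deltas": [0.05,-0.33,-0.07,0,0,0,0.1,-0.67,-0.13,0,0,0,0.14,-1,-0.2,0,0,0,0.14,-1,-0.2,0,0,0,0.14,-1,-0.2,0,0,0]
}}

```text
time: 2.77
tool_pos: [0.6, -0.3053, 0.2362]
tool_rot: [3.141, -0.003, 2.689]
contact_force: [0.0, 0.7, 0.6]
opening: 0.0918
```

```bash
python3 -c "
from h import *
snap('wC')
a=load('wpan')[1];b=load('wC')[1]
cv2.imwrite('pics/w2.png',np.vstack([np.hstack([cv2.resize(i[60:330,:,::-1],(400,193)) for i in (a,b)]),np.hstack([cv2.resize(i[100:300,230:430,::-1],(400,400),interpolation=cv2.INTER_CUBIC) for i in (a,b)])]))"
```

```text
2.82 [ 0.6003 -0.3042  0.2371] [ 3.1405e+00 -1.8000e-03  2.6900e+00]
```

View pics/w2.png

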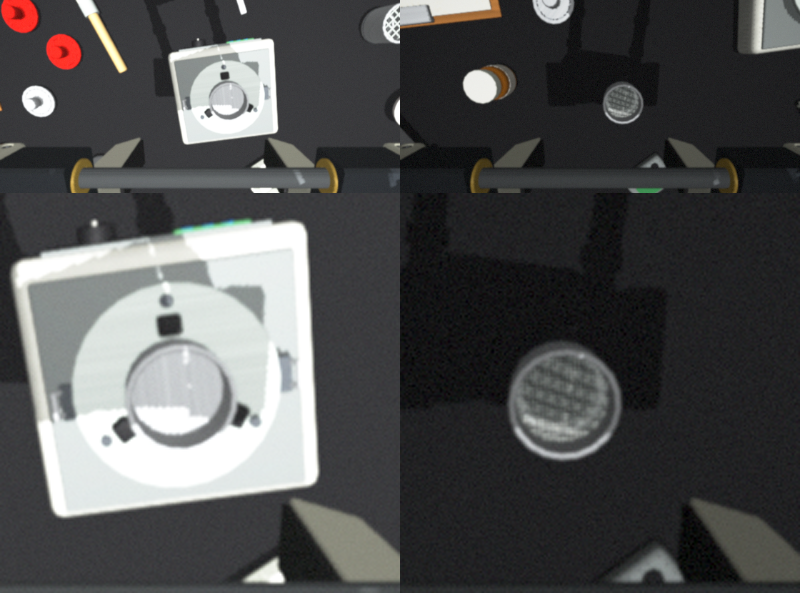

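```bash
python3 -c "
from h import *
a=load('wpan')[1];b=load('wC')[1]
o=[]
for im,u,v in ((a,319,200),(b,313,204)):
    c=cv2.resize(im[v-36:v+36,u-36:u+36,::-1],None,fx=5.5,fy=5.5,interpolation=cv2.INTER_CUBIC)
    c=cv2.cvtColor(cv2.createCLAHE(3,(3,3)).apply(cv2.cvtColor(c,6)),8)
    r=int(5.5*28);cv2.circle(c,(198,198),3,(0,255,0),-1);o.append(c)
cv2.imwrite('pics/w3.png',np.hstack(o))"
```

```text
(no output)
```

View pics/w3.png

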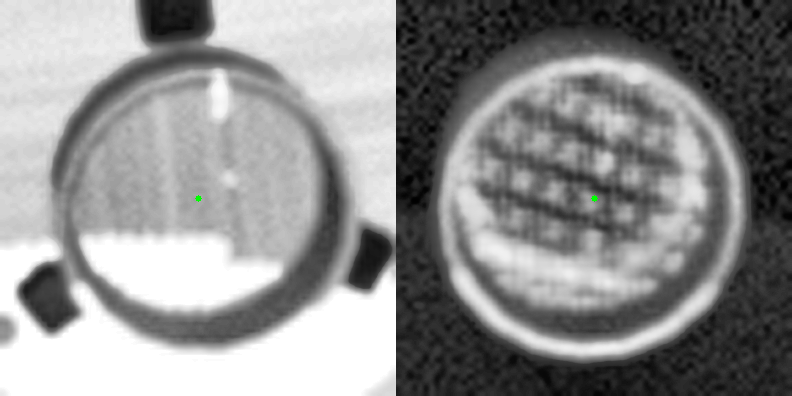

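```bash
python3 -c "
from h import *
T=robot.camera_params('top')
pc,_,oc=load('wC');pp,_,op=load('wpan')
print('C',atz(pc,312.5,205.4,.046),tri([(pc,312.5,205.4),(T,357.2,161.2)]))
print('pan',atz(pp,320.2,202.1,.108),tri([(pp,320.2,202.1),(T,262.8,171.3)]))
for k in range(4):
  o=robot.observe();print(o['time'],o['tool_pos'],o['qpos'][5],o['qvel'].round(3)); robot.read_camera('wrist')
# camera in tool frame sanity
from scipy.spatial.transform import Rotation as Rr
for p,o in((pc,oc),(pp,op)):
  R=Rr.from_euler('xyz',o['tool_rot']).as_matrix(); print(R.T@(-p['R'].T@p['t']-o['tool_pos']))
"
```

```text
C [ 0.62062027 -0.28287236  0.046     ] (array([ 0.61993932, -0.28283701,  0.0467126 ]), [np.float64(0.5), np.float64(0.5)])
pan [0.57947301 0.02464342 0.108     ] (array([0.55832224, 0.02345753, 0.18336353]), [np.float64(1.8), np.float64(1.8)])
2.8167 [ 0.60029514 -0.30421166  0.23709498] -1.7025210785960867 [ 0.022 -0.026  0.003  0.001  0.001 -0.002]
2.8667 [ 0.6005023  -0.303768    0.23777379] -1.7026459244085634 [ 0.01  -0.014 -0.001 -0.005 -0.001 -0.004]
2.9167 [ 0.60058825 -0.30369821  0.23823231] -1.7028332054013695 [ 0.    -0.007 -0.006 -0.002 -0.    -0.003]
2.9667 [ 0.60063602 -0.30389227  0.23849536] -1.7030231277546415 [-0.005 -0.003 -0.006 -0.003 -0.001 -0.004]
[ 0.07479369 -0.0020749  -0.14714613]
[ 0.07417166 -0.00179565 -0.14801794]
```

Emit:
{"fn": "jog_arm", "kwargs": {
  "deltas": [0.1,0.1,-0.33,0,0,0,0.195,0.21,-0.67,0,0,0,0.195,0.21,-1,0,0,0,0.195,0.21,-1,0,0,0]
}}

```text
time: 3.35
tool_pos: [0.6169, -0.2814, 0.1309]
tool_rot: [3.14, -0.012, 2.691]
contact_force: [-0.5, 0.6, -1.2]
opening: 0.0916
```

Emit:
{"fn": "jog_arm", "kwargs": {
  "deltas": [0,0,-0.33,0,0,0,0,0,-0.67,0,0,0,0,0,-0.95,0,0,0,0,0,-0.95,0,0,0,0,0,-0.95,0,0,0]
}}

```text
time: 3.77
tool_pos: [0.6196, -0.285, 0.0436]
tool_rot: [3.141, -0.001, 2.689]
contact_force: [0.2, -0.1, 1.6]
opening: 0.0914
```

```bash
python3 -c "
from h import *
snap('wCg')
S=robot.read_camera('side')
tiles([(load('wCg')[1],285,270),(S,244,150)],'grasp',h=60,s=5 if 0 else 6,cols=2)
a=cv2.imread('pics/grasp.png');cv2.imwrite('pics/grasp.png',cv2.resize(a,(800,400)))"
```

```text
3.82 [ 0.6207 -0.2858  0.0454] [-3.1414e+00  2.9000e-03  2.6890e+00]
```

View pics/grasp.png

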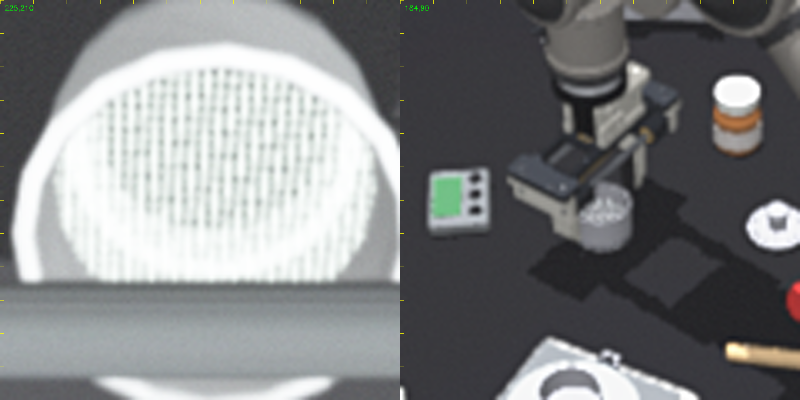

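```bash
python3 -c "
from h import *
from scipy.spatial.transform import Rotation as Rr
p,im,o=load('wCg')
R=Rr.from_euler('xyz',o['tool_rot']).as_matrix()
t=o['tool_pos']
c=t+R[:,2]*(t[2]-.046); c[2]=.046
print(proj(p,c))
# predicted top/bottom/left/right rim points for axis at tool
for a in range(0,360,90):
  d=np.array([np.cos(np.radians(a)),np.sin(np.radians(a)),0])*.031
  print(a,proj(p,c+R@d))
"
```

```text
[287.13995114 281.8699244 ]
0 [287.19188201 223.74489811]
90 [347.93889891 281.7947325 ]
180 [287.09331645 334.06704401]
270 [226.31940245 281.94514302]
```

Emit:
{"fn": "jog_arm", "kwargs": {
  "deltas": [0,0,-0.19,0,0,0,0,0,-0.19,0,0,0,0,0,-0.19,0,0,0]
}}

```text
time: 4.12
tool_pos: [0.62, -0.2855, 0.0255]
tool_rot: [-3.142, 0.001, 2.689]
contact_force: [-0.4, 0.2, 0.4]
opening: 0.0918
```

Emit:
{"fn": "jog_arm", "kwargs": {
  "deltas": [0,0,0,0,0,0,0,0,0,0,0,0,0,0,0,0,0,0,0,0,0,0,0,0,0,0,0,0,0,0],
  "claw": 0,
  "newtons": 25
}}

```text
time: 4.53
tool_pos: [0.6198, -0.2853, 0.0242]
tool_rot: [3.141, 0.001, 2.689]
contact_force: [0.7, -0.1, 0.2]
opening: 0.0629
```

Emit:
{"fn": "jog_arm", "kwargs": {
  "deltas": [0,0,0,0,0,0,0,0,0,0,0,0,0,0,0,0,0,0]
}}

```text
time: 4.78
tool_pos: [0.6197, -0.2853, 0.0242]
tool_rot: [3.141, 0.0, 2.689]
contact_force: [-1.1, 0.9, 3.7]
opening: 0.0617
```

Emit:
{"fn": "jog_arm", "kwargs": {
  "deltas": [0,0,0.25,0,0,0,0,0,0.5,0,0,0,0,0,0.75,0,0,0,0,0,1,0,0,0,0,0,1,0,0,0]
}}

```text
time: 5.2
tool_pos: [0.6218, -0.2867, 0.1294]
tool_rot: [-3.141, 0.009, 2.689]
contact_force: [1.0, -0.4, -0.8]
opening: 0.0621
```

Emit:
{"fn": "jog_arm", "kwargs": {
  "deltas": [-0.05,0.33,0.2,0,0,0,-0.1,0.67,0.3,0,0,0,-0.135,1,0.3,0,0,0]
}}

```text
time: 5.45
tool_pos: [0.6062, -0.1849, 0.1549]
tool_rot: [3.141, 0.003, 2.687]
contact_force: [1.7, 0.4, -0.9]
opening: 0.0618
```

Emit:
{"fn": "jog_arm", "kwargs": {
  "deltas": [-0.05,0.33,0.1,0,0,0,-0.1,0.67,0.2,0,0,0,-0.135,1,0.3,0,0,0]
}}

```text
time: 5.7
tool_pos: [0.5914, -0.0836, 0.1828]
tool_rot: [-3.141, -0.002, 2.689]
contact_force: [0.3, 0.6, -0.4]
opening: 0.0621
```

Emit:
{"fn": "jog_arm", "kwargs": {
  "deltas": [-0.05,0.33,0,0,0,0,-0.1,0.67,0,0,0,0,-0.135,1,0,0,0,0,-0.135,1,0,0,0,0,-0.135,1,0,0,0,0]
}}

```text
time: 6.12
tool_pos: [0.5785, 0.0164, 0.1828]
tool_rot: [-3.141, -0.001, 2.692]
contact_force: [0.3, -0.9, -1.7]
opening: 0.0619
```

Emit:
{"fn": "jog_arm", "kwargs": {
  "deltas": [0,0.1,0,0,0,0,0,0.1,0,0,0,0,0,0.1,0,0,0,0]
}}

```text
time: 6.37
tool_pos: [0.5791, 0.0242, 0.1833]
tool_rot: [-3.141, -0.0, 2.688]
contact_force: [0.4, -0.3, -2.0]
opening: 0.0619
```

```bash
python3 -c "
from h import *
p,im,o=snap('wPf')
T=robot.read_camera('top');S=robot.read_camera('side')
k=lambda c,X:proj(robot.camera_params(c),X)
print(k('top',(.5795,.0246,.108)),k('side',(.5795,.0246,.108)))
c=lambda i,u,v,h:cv2.resize(i[v-h:v+h,u-h:u+h,::-1],(400,400),interpolation=cv2.INTER_CUBIC)
cv2.imwrite('pics/pf.png',np.hstack([c(im,285,200,130),c(S,235,205,45)]))"
```

```text
6.42 [0.5792 0.024  0.1834] [-3.1414e+00 -2.0000e-04  2.6879e+00]
[262.6119189  169.74720127] [234.60748628 205.1331985 ]
```

View pics/pf.png

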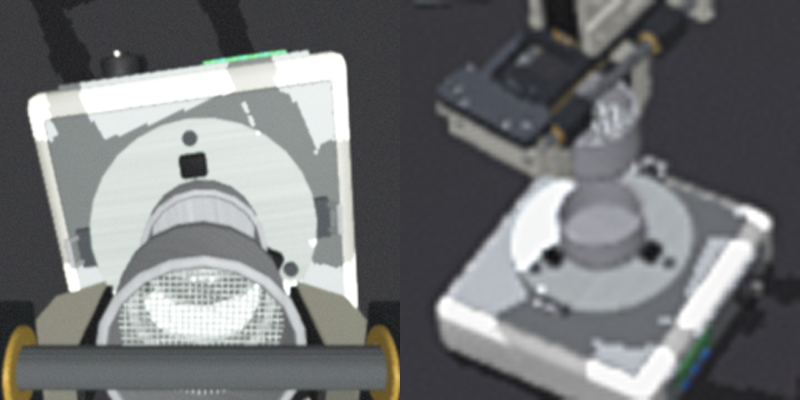

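```bash
cat >> h.py <<'E'
def overlay(im,p,circs,s=5):
    big=cv2.resize(im[...,::-1],None,fx=s,fy=s,interpolation=cv2.INTER_CUBIC)
    a=np.linspace(0,2*np.pi,90)
    for X,r,col in circs:
        q=np.array([proj(p,np.asarray(X)+[r*np.cos(t),r*np.sin(t),0]) for t in a])
        cv2.polylines(big,[np.round((q+.5)*s).astype(int)],True,col,1)
    return big
E
python3 -c "
from h import *
p,im,o=load('wPf');c=(.5795,.0246)
b=overlay(im,p,[((*c,.108),.031,(0,0,255)),((*c,.108),.0275,(0,255,0)),((*c,.078),.031,(255,128,0))])
p2,im2,_=load('wpan')
b2=overlay(im2,p2,[((*c,.108),.031,(0,0,255)),((*c,.108),.0275,(0,255,0)),((*c,.078),.031,(255,128,0))])
cv2.imwrite('pics/pf2.png',np.hstack([b[160*5:245*5,247*5:327*5],b2[160*5:245*5,280*5:360*5]]))"
```

```text
(no output)
```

View pics/pf2.png

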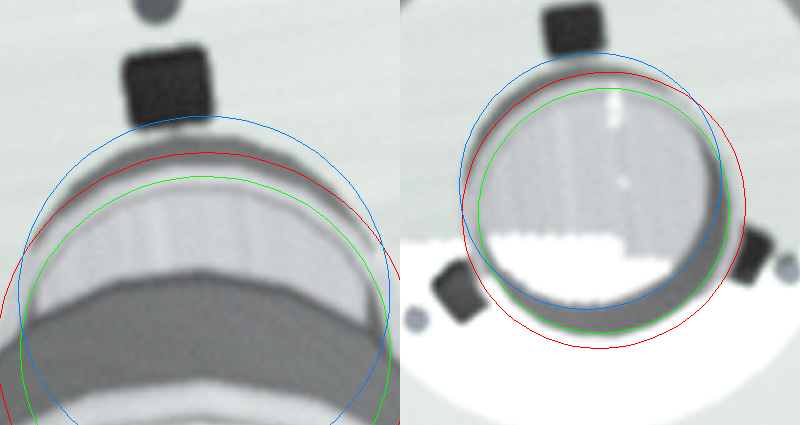

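```bash
python3 -c "
from h import *
def sc(p,k=.965):
    p=dict(p);p['fx']*=k;p['fy']*=k;return p
pc=load('wC')[0];pp=load('wpan')[0]
print(atz(sc(pc),312.5,205.4,.046),atz(sc(pp),320.2,202.1,.108))
p,im,o=load('wPf');p=sc(p)
out=[]
for c in [(.5795,.0246),(.581,.0235)]:
  b=overlay(im,p,[((*c,.108),.031,(0,0,255)),((*c,.108),.0275,(0,255,0)),((*c,.078),.031,(255,128,0))])
  out.append(b[160*5:245*5,247*5:327*5])
cv2.imwrite('pics/pf3.png',np.hstack(out))"
```

```text
[ 0.62059166 -0.28166855  0.046     ] [0.57945804 0.02616642 0.108     ]
```

View pics/pf3.png

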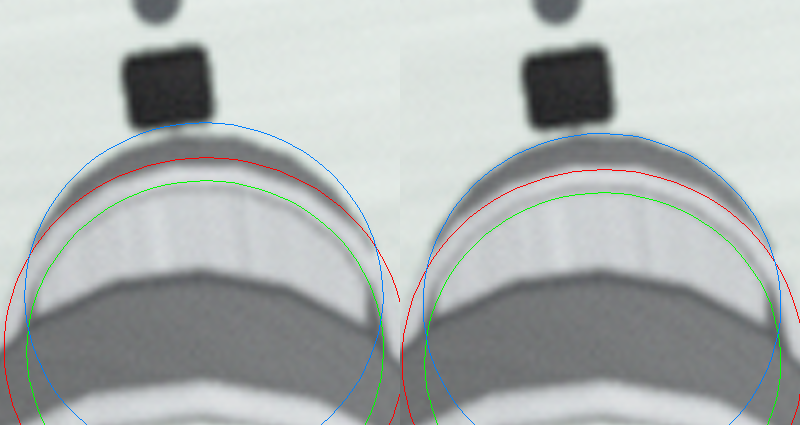

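Emit:
{"fn": "jog_arm", "kwargs": {
  "deltas": [0.015,0,-0.2,0,0,0,0.015,0,-0.4,0,0,0,0.015,0,-0.45,0,0,0,0.015,0,-0.45,0,0,0,0.015,0,-0.45,0,0,0]
}}

```text
time: 6.93
tool_pos: [0.5808, 0.0244, 0.1392]
tool_rot: [3.141, 0.0, 2.688]
contact_force: [-0.2, -0.3, -2.2]
opening: 0.0618
```

Emit:
{"fn": "jog_arm", "kwargs": {
  "deltas": [0,0,-0.03,0,0,0,0,0,-0.06,0,0,0,0,0,-0.09,0,0,0,0,0,-0.09,0,0,0]
}}

```text
time: 7.27
tool_pos: [0.5803, 0.0248, 0.1295]
tool_rot: [-3.142, -0.0, 2.689]
contact_force: [0.4, -0.3, -1.6]
opening: 0.0619
```

Emit:
{"fn": "jog_arm", "kwargs": {
  "deltas": [0,0,-0.02,0,0,0,0,0,-0.035,0,0,0,0,0,-0.035,0,0,0,0,0,-0.035,0,0,0]
}}

```text
time: 7.6
tool_pos: [0.5806, 0.0247, 0.1262]
tool_rot: [3.142, -0.0, 2.689]
contact_force: [-0.2, -1.5, -1.1]
opening: 0.0623
```

Emit:
{"fn": "jog_arm", "kwargs": {
  "deltas": [0,0,-0.01,0,0,0,0,0,-0.01,0,0,0,0,0,-0.01,0,0,0]
}}

```text
time: 7.85
tool_pos: [0.5806, 0.0247, 0.1261]
tool_rot: [3.141, 0.001, 2.689]
contact_force: [-2.8, -0.3, 4.8]
opening: 0.0616
```

Emit:
{"fn": "jog_arm", "kwargs": {
  "deltas": [0,0,0.005,0,0,0,0,0,0.005,0,0,0,0,0,0.005,0,0,0,0,0,0.005,0,0,0],
  "claw": 1
}}

```text
time: 8.18
tool_pos: [0.5805, 0.0247, 0.1256]
tool_rot: [3.142, -0.0, 2.689]
contact_force: [-0.0, -0.1, -0.0]
opening: 0.084
```

Emit:
{"fn": "jog_arm", "kwargs": {
  "deltas": [0,0,0.1,0,0,0,0,0,0.3,0,0,0,0,0,0.65,0,0,0,0,0,1,0,0,0,0,0,1,0,0,0]
}}

```text
time: 8.6
tool_pos: [0.5837, 0.0245, 0.2338]
tool_rot: [3.137, 0.012, 2.689]
contact_force: [0.9, -0.2, -0.3]
opening: 0.0915
```

```bash
python3 -c "
from h import *
p,im,o=snap('wS1')
p['fx']*=.965;p['fy']*=.965
c=(.5806,.0247)
b=overlay(im,p,[((*c,.148),.031,(0,0,255)),((*c,.148),.0275,(0,255,0)),((*c,.108),.031,(255,128,0))],4)
S=cv2.resize(robot.read_camera('side')[160:250,190:280,::-1],(400,400),interpolation=cv2.INTER_CUBIC)
cv2.imwrite('pics/s1.png',np.hstack([b[180*4:280*4,235*4:335*4],S]))"
```

```text
8.65 [0.5826 0.0246 0.2306] [3.1383 0.0084 2.6888]
```

View pics/s1.png

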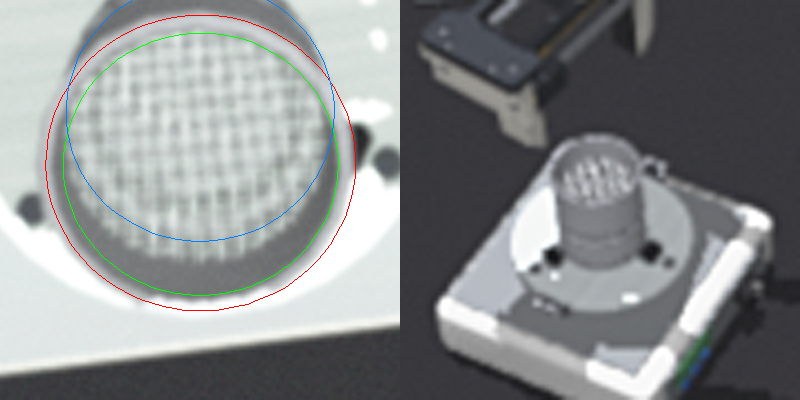

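Emit:
{"fn": "jog_arm", "kwargs": {
  "deltas": [-0.17,0.33,0,0,0,0,-0.34,0.66,0,0,0,0,-0.51,0.99,0,0,0,0]
}}

```text
time: 8.95
tool_pos: [0.5281, 0.1242, 0.2243]
tool_rot: [-3.14, -0.003, 2.687]
contact_force: [0.9, -0.1, 0.3]
opening: 0.092
```

Emit:
{"fn": "jog_arm", "kwargs": {
  "deltas": [-0.17,0.33,0,0,0,0,-0.34,0.66,0,0,0,0,-0.51,0.99,0,0,0,0]
}}

```text
time: 9.2
tool_pos: [0.4768, 0.2238, 0.2245]
tool_rot: [-3.14, -0.002, 2.688]
contact_force: [0.2, -0.2, -0.4]
opening: 0.092
```

Emit:
{"fn": "jog_arm", "kwargs": {
  "deltas": [-0.17,0.33,0,0,0,0,-0.34,0.66,0,0,0,0,-0.51,0.99,0,0,0,0,-0.51,0.99,-0.3,0,0,0,-0.51,0.99,-0.6,0,0,0]
}}

```text
time: 9.62
tool_pos: [0.4265, 0.3239, 0.1654]
tool_rot: [3.139, 0.001, 2.693]
contact_force: [0.3, 0.1, -0.6]
opening: 0.0917
```

Emit:
{"fn": "jog_arm", "kwargs": {
  "deltas": [0,0,-0.3,0,0,0,0,0,-0.6,0,0,0,0,0,-0.9,0,0,0,0,0,-0.9,0,0,0,0,0,-0.9,0,0,0]
}}

```text
time: 10.03
tool_pos: [0.4262, 0.321, 0.0742]
tool_rot: [-3.137, -0.003, 2.689]
contact_force: [0.1, 0.2, -0.1]
opening: 0.0916
```

```bash
python3 -c "
from h import *
p,im,o=snap('wBg')
p['fx']*=.965;p['fy']*=.965
for c in [o['tool_pos'][:2]]:
  b=overlay(im,p,[((*c,.053),.031,(0,0,255)),((*c,.053),.0275,(0,255,0))],4)
cv2.imwrite('pics/b.png',b[170*4:315*4,200*4:375*4])"
```

```text
10.08 [0.4275 0.3217 0.0759] [-3.1407e+00 -6.0000e-04  2.6888e+00]
```

View pics/b.png

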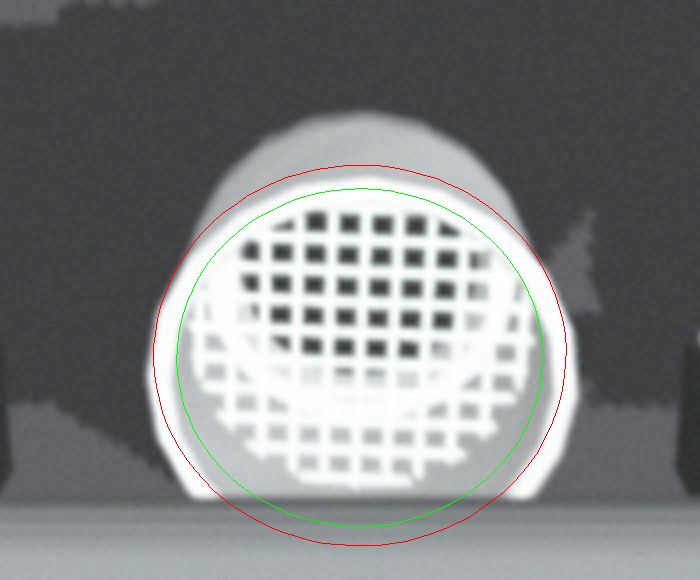

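Emit:
{"fn": "jog_arm", "kwargs": {
  "deltas": [0.02,-0.01,-0.12,0,0,0,0.02,-0.01,-0.24,0,0,0,0.02,-0.01,-0.24,0,0,0,0.02,-0.01,-0.24,0,0,0]
}}

```text
time: 10.42
tool_pos: [0.4302, 0.321, 0.0532]
tool_rot: [3.14, 0.001, 2.689]
contact_force: [0.4, -0.7, -1.1]
opening: 0.0918
```

```bash
python3 -c "
from h import *
p,im,o=snap('wB2')
ref=load('wCg')[1]
for i in (ref,im):
  g=cv2.cvtColor(i,cv2.COLOR_RGB2GRAY).astype(int)
  print('col287',list(g[212:240,287])); print('row275 L',list(g[275,215:240])); print('row275 R',list(g[275,335:360]))"
```

```text
10.47 [0.4304 0.3212 0.0534] [3.1395e+00 1.4000e-03 2.6887e+00]
col287 [np.int64(186), np.int64(184), np.int64(184), np.int64(184), np.int64(180), np.int64(182), np.int64(179), np.int64(180), np.int64(182), np.int64(179), np.int64(187), np.int64(215), np.int64(238), np.int64(250), np.int64(253), np.int64(254), np.int64(254), np.int64(251), np.int64(245), np.int64(241), np.int64(248), np.int64(251), np.int64(252), np.int64(251), np.int64(251), np.int64(250), np.int64(245), np.int64(239)]
row275 L [np.int64(63), np.int64(63), np.int64(63), np.int64(62), np.int64(62), np.int64(63), np.int64(60), np.int64(62), np.int64(63), np.int64(60), np.int64(60), np.int64(65), np.int64(66), np.int64(98), np.int64(179), np.int64(240), np.int64(250), np.int64(252), np.int64(252), np.int64(251), np.int64(237), np.int64(204), np.int64(186), np.int64(182), np.int64(182)]
row275 R [np.int64(209), np.int64(175), np.int64(160), np.int64(157), np.int64(152), np.int64(155), np.int64(154), np.int64(156), np.int64(167), np.int64(213), np.int64(245), np.int64(252), np.int64(253), np.int64(251), np.int64(245), np
[... 615 characters left out ...]
65), np.int64(69), np.int64(63), np.int64(68), np.int64(67), np.int64(64), np.int64(64), np.int64(71), np.int64(100), np.int64(185), np.int64(247), np.int64(253), np.int64(253), np.int64(254), np.int64(252), np.int64(236), np.int64(207), np.int64(189), np.int64(190), np.int64(193), np.int64(190), np.int64(188), np.int64(191)]
row275 R [np.int64(162), np.int64(161), np.int64(164), np.int64(163), np.int64(175), np.int64(215), np.int64(246), np.int64(253), np.int64(253), np.int64(253), np.int64(250), np.int64(220), np.int64(124), np.int64(70), np.int64(67), np.int64(68), np.int64(69), np.int64(66), np.int64(65), np.int64(68), np.int64(66), np.int64(64), np.int64(65), np.int64(68), np.int64(66)]
```

Emit:
{"fn": "jog_arm", "kwargs": {
  "deltas": [-0.023,0.011,-0.08,0,0,0,-0.023,0.011,-0.16,0,0,0,-0.023,0.011,-0.235,0,0,0,-0.023,0.011,-0.235,0,0,0,-0.023,0.011,-0.235,0,0,0]
}}

```text
time: 10.88
tool_pos: [0.4269, 0.3216, 0.0276]
tool_rot: [-3.14, -0.001, 2.689]
contact_force: [-0.2, 0.3, 0.4]
opening: 0.0917
```

Emit:
{"fn": "jog_arm", "kwargs": {
  "deltas": [0,0,0,0,0,0,0,0,0,0,0,0,0,0,0,0,0,0,0,0,0,0,0,0,0,0,0,0,0,0],
  "claw": 0
}}

```text
time: 11.3
tool_pos: [0.4274, 0.3219, 0.0284]
tool_rot: [3.141, 0.0, 2.689]
contact_force: [0.9, 0.7, 0.5]
opening: 0.0633
```

Emit:
{"fn": "jog_arm", "kwargs": {
  "deltas": [0,0,0,0,0,0,0,0,0,0,0,0,0,0,0,0,0,0,0,0,0,0,0,0]
}}

```text
time: 11.63
tool_pos: [0.4274, 0.3219, 0.0284]
tool_rot: [3.141, 0.0, 2.689]
contact_force: [0.1, 0.2, 2.1]
opening: 0.0623
```

Emit:
{"fn": "jog_arm", "kwargs": {
  "deltas": [0,0,0.25,0,0,0,0,0,0.5,0,0,0,0,0,0.75,0,0,0,0,0,1,0,0,0,0,0,1,0,0,0]
}}

```text
time: 12.05
tool_pos: [0.4293, 0.3231, 0.1327]
tool_rot: [3.135, 0.005, 2.689]
contact_force: [1.4, 0.3, 0.4]
opening: 0.0617
```

Emit:
{"fn": "jog_arm", "kwargs": {
  "deltas": [0,0,0.25,0,0,0,0,0,0.5,0,0,0,0,0,0.75,0,0,0,0,0,1,0,0,0,0,0,1,0,0,0]
}}

```text
time: 12.47
tool_pos: [0.429, 0.3228, 0.2324]
tool_rot: [3.135, 0.004, 2.689]
contact_force: [0.5, 0.1, -0.8]
opening: 0.0616
```

```bash
python3 -c "
from h import *
ref=load('wPf')[1];p,im,o=snap('wB3'); print(o['opening'])
for i in (ref,im):
  g=cv2.cvtColor(i,cv2.COLOR_RGB2GRAY).astype(int)
  print(g[215:250,287].tolist())"
```

```text
12.52 [0.4281 0.3223 0.2299] [3.1380e+00 2.5000e-03 2.6888e+00]
0.06198884076391397
[101, 107, 114, 118, 118, 123, 122, 121, 120, 123, 121, 123, 121, 119, 119, 117, 119, 117, 117, 115, 134, 172, 202, 213, 217, 219, 211, 195, 169, 184, 222, 225, 208, 199, 220]
[141, 143, 157, 165, 168, 163, 161, 161, 161, 164, 163, 164, 166, 166, 167, 169, 171, 169, 166, 167, 168, 168, 166, 167, 167, 164, 186, 232, 248, 252, 253, 252, 251, 246, 234]
```

```bash
python3 -c "
from h import *
from scipy.spatial.transform import Rotation as Rr
for n,dz in (('wPf',.0218),('wB3',.0246)):
  p,im,o=load(n);R=Rr.from_euler('xyz',o['tool_rot']).as_matrix()
  for dx in (0,.001): print(n,dx,proj(p,o['tool_pos']+R@np.array([.031+dx,0,-dz])))
"
```

```text
wPf 0 [287.48994244 234.84443381]
wPf 0.001 [287.49297208 232.59947588]
wB3 0 [286.17802704 233.73814479]
wB3 0.001 [286.1778039  231.48486526]
```

Emit:
{"fn": "jog_arm", "kwargs": {
  "deltas": [0.17,-0.33,0,0,0,0,0.34,-0.66,0,0,0,0,0.51,-0.99,0,0,0,0]
}}

```text
time: 12.77
tool_pos: [0.4776, 0.2218, 0.2262]
tool_rot: [-3.139, -0.002, 2.691]
contact_force: [0.9, 0.2, -1.0]
opening: 0.0619
```

Emit:
{"fn": "jog_arm", "kwargs": {
  "deltas": [0.17,-0.33,0,0,0,0,0.34,-0.66,0,0,0,0,0.51,-0.99,0,0,0,0]
}}

```text
time: 13.02
tool_pos: [0.5289, 0.1221, 0.2261]
tool_rot: [-3.14, -0.003, 2.689]
contact_force: [1.2, 0.8, -1.5]
opening: 0.062
```

Emit:
{"fn": "jog_arm", "kwargs": {
  "deltas": [0.17,-0.33,0,0,0,0,0.34,-0.66,0,0,0,0,0.51,-0.99,0,0,0,0,0.51,-0.99,0,0,0,0,0.51,-0.99,0,0,0,0]
}}

```text
time: 13.43
tool_pos: [0.5799, 0.023, 0.2256]
tool_rot: [-3.14, -0.004, 2.685]
contact_force: [-0.2, 0.3, -1.1]
opening: 0.0623
```

Emit:
{"fn": "jog_arm", "kwargs": {
  "deltas": [0,0,0,0,0,0,0,0,0,0,0,0,0,0,0,0,0,0]
}}

```text
time: 13.68
tool_pos: [0.5797, 0.0261, 0.2278]
tool_rot: [-3.142, -0.001, 2.691]
contact_force: [0.9, 0.5, -0.4]
opening: 0.0621
```

```bash
python3 -c "
from h import *
p,im,o=snap('wB4')
for i in (load('wCg')[1],load('wPf')[1],im):
  g=cv2.cvtColor(i,cv2.COLOR_RGB2GRAY).astype(int)
  print(g[190:262:1,287].tolist()); print(g[275,205:240].tolist(),g[275,340:370].tolist())
c=(.5806,.0247);q=dict(p);q['fx']*=.965;q['fy']*=.965
b=overlay(im,q,[((*c,.148),.031,(0,0,255)),((*c,.148),.0275,(0,255,0)),((*c,.108),.031,(255,128,0))],4)
S=cv2.resize(robot.read_camera('side')[150:240,195:285,::-1],(400,400),interpolation=cv2.INTER_CUBIC)
cv2.imwrite('pics/b4.png',np.hstack([b[185*4:295*4,237*4:337*4],cv2.copyMakeBorder(S,0,40,0,0,0)]))"
```

```text
13.73 [0.5798 0.026  0.2281] [ 3.1416e+00 -4.0000e-04  2.6905e+00]
[65, 63, 63, 62, 61, 63, 63, 64, 64, 62, 65, 62, 63, 65, 75, 105, 128, 151, 166, 175, 181, 184, 186, 184, 184, 184, 180, 182, 179, 180, 182, 179, 187, 215, 238, 250, 253, 254, 254, 251, 245, 241, 248, 251, 252, 251, 251, 250, 245, 239, 242, 239, 231, 230, 232, 226, 224, 227, 226, 219, 227, 233, 229, 226, 229, 229, 221, 225, 230, 228, 227, 227]
[60, 64, 63, 62, 63, 63, 60, 66, 59, 54, 63, 63, 63, 62, 62, 63, 60, 62, 63, 60, 60, 65, 66, 98, 179, 240, 250, 252, 252, 251, 237, 204, 186, 182, 182] [155, 154, 156, 167, 213, 245, 252, 253, 251, 245, 193, 104, 66, 61, 63, 60, 66, 64, 59, 61, 64, 64, 62, 61, 63, 63, 64, 61, 60, 57]
[121, 119, 132, 177, 208, 216, 205, 188, 192, 203, 206, 208, 206, 205, 206, 207, 203, 207, 205, 206, 204, 204, 197, 165, 121, 101, 107, 114, 118, 118, 123, 122, 121, 120, 123, 121, 123, 121, 119, 119, 117, 119, 117, 117, 115, 134, 172, 202, 213, 217, 219, 211, 195, 169, 184, 222, 225, 208, 199, 220, 233, 231, 215, 191, 174, 158, 161, 175, 169, 161, 164, 164]
[138, 141, 140, 138, 138, 139, 143, 141, 
[... 241 characters left out ...]
 139, 139, 142, 139, 141, 143]
[131, 153, 195, 221, 222, 208, 194, 209, 224, 217, 201, 214, 222, 220, 198, 181, 205, 214, 211, 191, 177, 198, 215, 211, 176, 128, 108, 116, 124, 125, 122, 125, 121, 120, 125, 126, 125, 125, 126, 126, 127, 127, 124, 127, 127, 124, 125, 126, 125, 123, 124, 142, 182, 213, 224, 225, 227, 222, 209, 187, 192, 209, 217, 217, 206, 202, 213, 222, 214, 205, 205, 206]
[148, 146, 150, 151, 146, 148, 148, 145, 140, 115, 76, 42, 32, 33, 39, 32, 34, 46, 80, 141, 186, 203, 207, 208, 208, 204, 193, 169, 172, 202, 207, 206, 204, 206, 205] [195, 213, 217, 215, 217, 215, 202, 161, 93, 38, 33, 30, 34, 31, 34, 42, 64, 105, 130, 147, 147, 147, 146, 148, 148, 147, 150, 149, 147, 150]
```

View pics/b4.png

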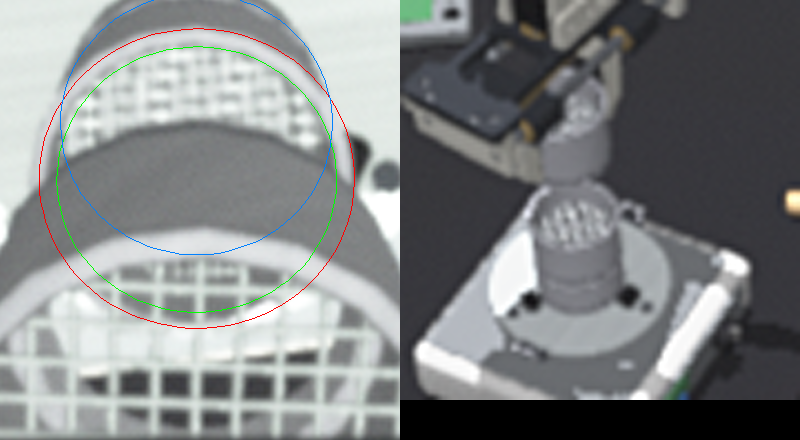

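```bash
python3 -c "
from h import *
from scipy.spatial.transform import Rotation as Rr
for n,zr,zb in (('wPf',.0218,-.0182),('wB4',.0246,-.0224)):
  p,im,o=load(n);R=Rr.from_euler('xyz',o['tool_rot']).as_matrix()
  for k in (1,.965):
   q=dict(p);q['fx']=p['fx']*k;q['fy']=p['fy']*k
   for dx in (0,-.003):
    f=lambda z,a:proj(q,o['tool_pos']+R@np.array([dx+.031*np.cos(a),.031*np.sin(a),-z]))
    c=np.array([f(zr,a) for a in np.linspace(-2,2,2000)])
    i=np.argsort(abs(c[:,1]-275))[:4]
    print(n,k,dx,'rim',f(zr,0)[1].round(1),'low',f(zb,0)[1].round(1),'chord',c[i,0].min().round(1),c[i,0].max().round(1))
"
```

```text
wPf 1 0 rim 234.8 low 210.4 chord 222.6 352.3
wPf 1 -0.003 rim 241.5 low 215.7 chord 226.0 348.9
wPf 0.965 0 rim 234.3 low 210.7 chord 224.0 350.7
wPf 0.965 -0.003 rim 240.7 low 215.9 chord 227.1 347.7
wB4 1 0 rim 237.3 low 208.7 chord 223.2 352.7
wB4 1 -0.003 rim 244.1 low 213.9 chord 227.1 348.7
wB4 0.965 0 rim 236.7 low 209.0 chord 224.4 351.2
wB4 0.965 -0.003 rim 243.2 low 214.0 chord 227.9 347.7
```

Emit:
{"fn": "jog_arm", "kwargs": {
  "deltas": [-0.007,-0.006,-0.2,0,0,0,-0.007,-0.006,-0.4,0,0,0,-0.007,-0.006,-0.48,0,0,0,-0.007,-0.006,-0.48,0,0,0,-0.007,-0.006,-0.48,0,0,0]
}}

```text
time: 14.2
tool_pos: [0.5796, 0.0246, 0.1805]
tool_rot: [3.142, -0.0, 2.689]
contact_force: [-0.4, -0.1, -0.1]
opening: 0.0617
```

Emit:
{"fn": "jog_arm", "kwargs": {
  "deltas": [0,0,-0.02,0,0,0,0,0,-0.04,0,0,0,0,0,-0.06,0,0,0,0,0,-0.06,0,0,0]
}}

```text
time: 14.53
tool_pos: [0.5796, 0.0242, 0.1743]
tool_rot: [3.141, 0.0, 2.689]
contact_force: [-0.7, 0.6, -1.6]
opening: 0.0617
```

Emit:
{"fn": "jog_arm", "kwargs": {
  "deltas": [0,0,-0.015,0,0,0,0,0,-0.03,0,0,0,0,0,-0.03,0,0,0,0,0,-0.03,0,0,0]
}}

```text
time: 14.87
tool_pos: [0.5795, 0.0242, 0.1711]
tool_rot: [-3.142, -0.0, 2.689]
contact_force: [-0.2, 0.2, -0.1]
opening: 0.0619
```

Emit:
{"fn": "jog_arm", "kwargs": {
  "deltas": [0,0,-0.012,0,0,0,0,0,-0.012,0,0,0,0,0,-0.012,0,0,0]
}}

```text
time: 15.12
tool_pos: [0.5798, 0.0242, 0.1704]
tool_rot: [3.141, 0.001, 2.689]
contact_force: [-0.3, 0.2, 2.7]
opening: 0.0623
```

Emit:
{"fn": "jog_arm", "kwargs": {
  "deltas": [0,0,0,0,0,0,0,0,0,0,0,0,0,0,0,0,0,0,0,0,0,0,0,0,0,0,0,0,0,0],
  "claw": 1
}}

```text
time: 15.53
tool_pos: [0.5795, 0.0243, 0.1699]
tool_rot: [3.142, -0.0, 2.689]
contact_force: [0.3, 0.0, 0.2]
opening: 0.0895
```

Emit:
{"fn": "jog_arm", "kwargs": {
  "deltas": [0,0,0.1,0,0,0,0,0,0.3,0,0,0,0,0,0.6,0,0,0,0,0,0.9,0,0,0,0,0,0.9,0,0,0]
}}

```text
time: 15.95
tool_pos: [0.582, 0.0241, 0.2673]
tool_rot: [3.137, 0.011, 2.689]
contact_force: [0.5, -0.4, 1.5]
opening: 0.0918
```

```bash
python3 -c "
from h import *
snap('wS2')"
```

```text
16.0 [0.5812 0.0242 0.2643] [3.1387 0.0074 2.6889]
```

Emit:
{"fn": "jog_arm", "kwargs": {
  "deltas": [0.02,0.33,0,0,0,0,0.04,0.67,0,0,0,0,0.05,1,0,0,0,0]
}}

```text
time: 16.25
tool_pos: [0.5843, 0.1249, 0.2595]
tool_rot: [-3.141, -0.001, 2.687]
contact_force: [0.8, 0.5, 0.0]
opening: 0.0919
```

Emit:
{"fn": "jog_arm", "kwargs": {
  "deltas": [0.02,0.33,0,0,0,0,0.04,0.67,0,0,0,0,0.05,1,0,0,0,0]
}}

```text
time: 16.5
tool_pos: [0.5891, 0.2258, 0.2593]
tool_rot: [-3.141, -0.001, 2.689]
contact_force: [-0.5, -0.1, -0.7]
opening: 0.0916
```

Emit:
{"fn": "jog_arm", "kwargs": {
  "deltas": [0.02,0.33,0,0,0,0,0.04,0.67,0,0,0,0,0.06,1,0,0,0,0,0.06,1,-0.35,0,0,0,0.06,1,-0.7,0,0,0]
}}

```text
time: 16.92
tool_pos: [0.5959, 0.327, 0.1904]
tool_rot: [3.138, 0.003, 2.692]
contact_force: [-0.4, 0.6, -0.5]
opening: 0.0915
```

Emit:
{"fn": "jog_arm", "kwargs": {
  "deltas": [0,0.017,-0.3,0,0,0,0,0.017,-0.6,0,0,0,0,0.017,-0.9,0,0,0,0,0.017,-0.9,0,0,0,0,0.017,-0.9,0,0,0]
}}

```text
time: 17.33
tool_pos: [0.5944, 0.3255, 0.0982]
tool_rot: [-3.138, -0.003, 2.689]
contact_force: [-0.3, 0.9, 1.2]
opening: 0.0916
```

Emit:
{"fn": "jog_arm", "kwargs": {
  "deltas": [0,0,0,0,0,0,0,0,0,0,0,0,0,0,0,0,0,0]
}}

```text
time: 17.58
tool_pos: [0.5967, 0.3264, 0.1025]
tool_rot: [3.138, 0.003, 2.689]
contact_force: [-1.1, 0.1, 0.2]
opening: 0.0916
```

```bash
python3 -c "
from h import *
from scipy.spatial.transform import Rotation as Rr
p,im,o=snap('wA1');c=o['tool_pos'][:2]
b=overlay(im,p,[((*c,.06),.031,(0,0,255)),((*c,.06),.0275,(0,255,0))],3)
a=load('wS2'); 
b2=overlay(a[1],a[0],[((.5806,.0243,.195),.031,(0,0,255)),((.5806,.0243,.148),.031,(255,128,0))],3)
cv2.imwrite('pics/a1.png',np.hstack([b[150*3:320*3,220*3:355*3],b2[150*3:320*3,220*3:345*3]]))"
```

```text
17.63 [0.5964 0.3263 0.1022] [3.1390e+00 2.3000e-03 2.6888e+00]
```

View pics/a1.png

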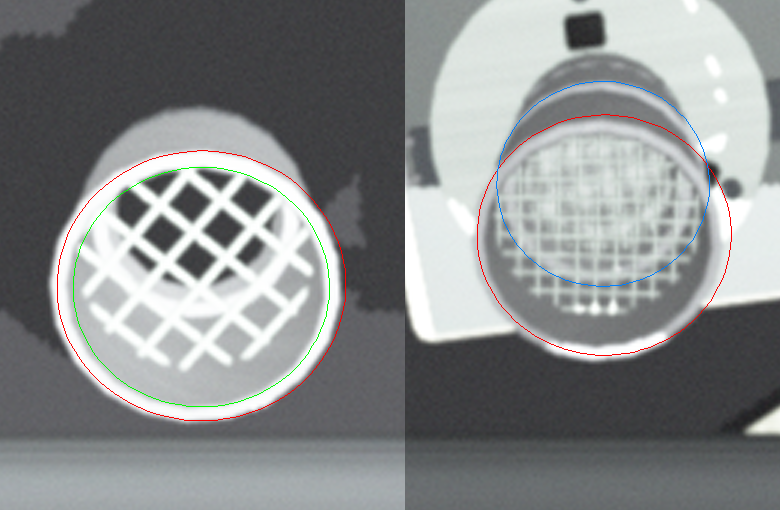

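Emit:
{"fn": "jog_arm", "kwargs": {
  "deltas": [0,0,-0.3,0,0,0,0,0,-0.55,0,0,0,0,0,-0.64,0,0,0,0,0,-0.64,0,0,0,0,0,-0.64,0,0,0]
}}

```text
time: 18.05
tool_pos: [0.596, 0.3261, 0.0368]
tool_rot: [3.141, 0.0, 2.689]
contact_force: [0.4, -0.1, -0.3]
opening: 0.0915
```

Emit:
{"fn": "jog_arm", "kwargs": {
  "deltas": [0,0,0,0,0,0,0,0,0,0,0,0,0,0,0,0,0,0,0,0,0,0,0,0,0,0,0,0,0,0],
  "claw": 0
}}

```text
time: 18.47
tool_pos: [0.5958, 0.326, 0.0367]
tool_rot: [3.141, 0.001, 2.689]
contact_force: [-0.6, 1.4, 1.6]
opening: 0.0627
```

Emit:
{"fn": "jog_arm", "kwargs": {
  "deltas": [0,0,0,0,0,0,0,0,0,0,0,0,0,0,0,0,0,0,0,0,0,0,0,0]
}}

```text
time: 18.8
tool_pos: [0.5958, 0.326, 0.0367]
tool_rot: [3.141, 0.001, 2.689]
contact_force: [-1.5, 0.4, 5.4]
opening: 0.0621
```

```bash
python3 -c "
from h import *
snap('wA2')"
```

```text
18.85 [0.5958 0.3261 0.0367] [3.1408e+00 6.0000e-04 2.6889e+00]
```

Emit:
{"fn": "jog_arm", "kwargs": {
  "deltas": [0,0,0.25,0,0,0,0,0,0.5,0,0,0,0,0,0.75,0,0,0,0,0,1,0,0,0,0,0,1,0,0,0]
}}

```text
time: 19.27
tool_pos: [0.5978, 0.3269, 0.1413]
tool_rot: [3.135, 0.006, 2.689]
contact_force: [1.9, 0.3, 0.0]
opening: 0.062
```

Emit:
{"fn": "jog_arm", "kwargs": {
  "deltas": [0,0,0.25,0,0,0,0,0,0.5,0,0,0,0,0,0.75,0,0,0,0,0,1,0,0,0,0,0,1,0,0,0]
}}

```text
time: 19.68
tool_pos: [0.5972, 0.3266, 0.2406]
tool_rot: [3.136, 0.005, 2.689]
contact_force: [1.6, -0.3, 0.1]
opening: 0.0622
```

Emit:
{"fn": "jog_arm", "kwargs": {
  "deltas": [0,0,0.25,0,0,0,0,0,0.5,0,0,0,0,0,0.6,0,0,0,0,0,0.6,0,0,0,0,0,0.6,0,0,0]
}}

```text
time: 20.1
tool_pos: [0.5954, 0.3259, 0.2944]
tool_rot: [-3.141, -0.001, 2.689]
contact_force: [-0.4, 0.2, -1.9]
opening: 0.0625
```

Emit:
{"fn": "jog_arm", "kwargs": {
  "deltas": [-0.02,-0.33,0,0,0,0,-0.04,-0.67,0,0,0,0,-0.05,-1,0,0,0,0]
}}

```text
time: 20.35
tool_pos: [0.5893, 0.225, 0.2927]
tool_rot: [-3.138, -0.004, 2.69]
contact_force: [0.3, -0.9, -0.9]
opening: 0.0623
```

Emit:
{"fn": "jog_arm", "kwargs": {
  "deltas": [-0.02,-0.33,0,0,0,0,-0.04,-0.67,0,0,0,0,-0.05,-1,0,0,0,0]
}}

```text
time: 20.6
tool_pos: [0.5843, 0.1243, 0.2933]
tool_rot: [-3.139, -0.004, 2.689]
contact_force: [0.9, -0.7, -0.6]
opening: 0.0623
```

Emit:
{"fn": "jog_arm", "kwargs": {
  "deltas": [-0.02,-0.33,0,0,0,0,-0.04,-0.67,0,0,0,0,-0.05,-1,0,0,0,0,-0.05,-1,0,0,0,0,-0.05,-1,0,0,0,0]
}}

```text
time: 21.02
tool_pos: [0.5798, 0.0243, 0.2937]
tool_rot: [-3.14, -0.004, 2.685]
contact_force: [-0.1, 0.6, -0.9]
opening: 0.0623
```

Emit:
{"fn": "jog_arm", "kwargs": {
  "deltas": [0,-0.017,0,0,0,0,0,-0.017,0,0,0,0,0,-0.017,0,0,0,0,0,-0.017,0,0,0,0]
}}

```text
time: 21.35
tool_pos: [0.5805, 0.0253, 0.2957]
tool_rot: [3.142, -0.0, 2.69]
contact_force: [0.0, 0.0, -1.6]
opening: 0.0623
```

```bash
cat > m.py <<'E'
from h import *
from scipy.spatial.transform import Rotation as Rr
def edges(n):
    g=cv2.GaussianBlur(cv2.cvtColor(load(n)[1],cv2.COLOR_RGB2GRAY),(3,3),0).astype(int)
    c=g[195:262,287]; d=np.diff(c); r=g[275]; 
    print(n,'up',[(195+i,d[i]) for i in np.argsort(-d)[:5]],'down',[(195+i,d[i]) for i in np.argsort(d)[:4]])
    dl=np.diff(r[205:240]);dr=np.diff(r[335:365]); print('  chord',205+dl.argmax(),335+dr.argmin())
def pred(n,zr,zb):
    p,im,o=load(n);R=Rr.from_euler('xyz',o['tool_rot']).as_matrix()
    for dx in (0,-.001,-.002):
        f=lambda z,a:proj(p,o['tool_pos']+R@np.array([dx+.031*np.cos(a),.031*np.sin(a),-z]))
        c=np.array([f(zr,a) for a in np.linspace(-2,2,2000)]);i=np.argsort(abs(c[:,1]-275))[:4]
        print(n,dx,'rim',f(zr,0)[1].round(1),'low',f(zb,0)[1].round(1),'chord',c[i,0].min().round(1),c[i,0].max().round(1))
E
python3 -c "
from m import *
snap('wA3')
for n,zr,zb in (('wPf',.0218,-.0182),('wB4',.0246,-.0224),('wA3',.0233,-.0307)): edges(n);pred(n,zr,zb)
i=load('wA3')[1];print(cv2.cvtColor(i,7)[190:262,287].tolist())
print(cv2.cvtColor(load('wA2')[1],7)[190:262,287].tolist())
pred('wA2',.0233,-.0307)"
```

```text
21.4 [0.5805 0.0252 0.2958] [ 3.1415e+00 -2.0000e-04  2.6903e+00]
wPf up [(np.int64(235), np.int64(30)), (np.int64(236), np.int64(28)), (np.int64(244), np.int64(23)), (np.int64(234), np.int64(18)), (np.int64(237), np.int64(15))] down [(np.int64(213), np.int64(-35)), (np.int64(212), np.int64(-28)), (np.int64(214), np.int64(-21)), (np.int64(252), np.int64(-18))]
  chord 221 349
wPf 0 rim 234.8 low 210.4 chord 222.6 352.3
wPf -0.001 rim 237.1 low 212.2 chord 223.6 351.3
wPf -0.002 rim 239.3 low 214.0 chord 224.8 350.2
wB4 up [(np.int64(241), np.int64(33)), (np.int64(242), np.int64(28)), (np.int64(240), np.int64(19)), (np.int64(243), np.int64(13)), (np.int64(211), np.int64(11))] down [(np.int64(214), np.int64(-39)), (np.int64(213), np.int64(-31)), (np.int64(215), np.int64(-21)), (np.int64(248), np.int64(-16))]
  chord 223 347
wB4 0 rim 237.3 low 208.7 chord 223.2 352.7
wB4 -0.001 rim 239.6 low 210.4 chord 224.4 351.4
wB4 -0.002 rim 241.9 low 212.1 chord 225.7 350.1
wA3 up [(np.int64(253), np.int64(48)), (np.int64(254), np.int64(42)), (np.int64(237), np.int64(34)), (np.int64(238), np.int6
[... 464 characters left out ...]
3, 125, 123, 125, 125, 123, 127, 126, 125, 122, 123, 124, 124, 123, 125, 125, 127, 128, 128, 125, 125, 142, 188, 216, 223, 225, 224, 218, 200, 189, 212, 219, 196, 158, 133, 123, 123, 137, 204, 252, 254, 251, 192, 100, 66, 72]
[68, 69, 65, 65, 66, 69, 62, 67, 66, 67, 65, 64, 66, 64, 67, 64, 75, 108, 149, 157, 167, 183, 187, 184, 188, 189, 189, 185, 188, 189, 189, 191, 189, 194, 193, 192, 190, 190, 189, 189, 188, 192, 194, 199, 194, 191, 186, 220, 250, 254, 255, 255, 255, 254, 252, 249, 254, 255, 249, 200, 117, 76, 67, 68, 66, 68, 65, 69, 62, 66, 70, 85]
wA2 0 rim 235.7 low 204.6 chord 222.9 352.9
wA2 -0.001 rim 238.0 low 206.3 chord 224.1 351.8
wA2 -0.002 rim 240.2 low 208.0 chord 225.3 350.6
```

Emit:
{"fn": "jog_arm", "kwargs": {
  "deltas": [0,-0.004,-0.25,0,0,0,0,-0.004,-0.45,0,0,0,0,-0.004,-0.58,0,0,0,0,-0.004,-0.58,0,0,0,0,-0.004,-0.58,0,0,0]
}}

```text
time: 21.82
tool_pos: [0.5804, 0.0243, 0.2378]
tool_rot: [-3.141, -0.001, 2.689]
contact_force: [-0.6, 0.8, -1.5]
opening: 0.0622
```

Emit:
{"fn": "jog_arm", "kwargs": {
  "deltas": [0,0,-0.03,0,0,0,0,0,-0.06,0,0,0,0,0,-0.08,0,0,0,0,0,-0.08,0,0,0]
}}

```text
time: 22.15
tool_pos: [0.5805, 0.0239, 0.2301]
tool_rot: [3.141, 0.0, 2.689]
contact_force: [-0.9, -0.4, -1.0]
opening: 0.0626
```

Emit:
{"fn": "jog_arm", "kwargs": {
  "deltas": [0,0,-0.015,0,0,0,0,0,-0.03,0,0,0,0,0,-0.03,0,0,0,0,0,-0.03,0,0,0]
}}

```text
time: 22.48
tool_pos: [0.5805, 0.0238, 0.227]
tool_rot: [3.141, -0.0, 2.689]
contact_force: [1.1, 0.5, -1.2]
opening: 0.0619
```

Emit:
{"fn": "jog_arm", "kwargs": {
  "deltas": [0,0,-0.01,0,0,0,0,0,-0.02,0,0,0,0,0,-0.02,0,0,0,0,0,-0.02,0,0,0]
}}

```text
time: 22.82
tool_pos: [0.5808, 0.0238, 0.2256]
tool_rot: [3.141, 0.001, 2.689]
contact_force: [-0.5, 0.1, 2.5]
opening: 0.0623
```

Emit:
{"fn": "jog_arm", "kwargs": {
  "deltas": [0,0,0,0,0,0,0,0,0,0,0,0,0,0,0,0,0,0,0,0,0,0,0,0,0,0,0,0,0,0],
  "claw": 1
}}

```text
time: 23.23
tool_pos: [0.5805, 0.0239, 0.2248]
tool_rot: [-3.142, -0.0, 2.689]
contact_force: [-0.5, 0.8, -0.0]
opening: 0.0894
```

Emit:
{"fn": "jog_arm", "kwargs": {
  "deltas": [0,0,0.1,0,0,0,0,0,0.3,0,0,0,0,0,0.55,0,0,0,0,0,0.75,0,0,0,0,0,0.75,0,0,0]
}}

```text
time: 23.65
tool_pos: [0.5822, 0.0237, 0.3055]
tool_rot: [3.138, 0.008, 2.689]
contact_force: [-0.0, 0.8, 0.4]
opening: 0.0916
```

Emit:
{"fn": "jog_arm", "kwargs": {
  "deltas": [0,0,0,0,0,0,0,0,0,0,0,0,0,0,0,0,0,0]
}}

```text
time: 23.9
tool_pos: [0.5801, 0.0239, 0.299]
tool_rot: [-3.141, -0.002, 2.689]
contact_force: [-0.2, -0.4, 0.2]
opening: 0.0916
```

```bash
python3 -c "
from h import *
snap('wS3')
T=robot.camera_params('top');S=robot.camera_params('side')
print(atz(T,366,217.3,.011),atz(S,296.8,157.5,.011))
# lid in wpan image?
print(proj(load('wpan')[0],(.438,-.31,.011)))"
```

```text
23.95 [0.5801 0.0239 0.2989] [-3.1409e+00 -2.1000e-03  2.6888e+00]
[ 0.43887596 -0.31207157  0.011     ] [ 0.43769899 -0.30482591  0.011     ]
[ 54.32726814 200.20035229]
```

Emit:
{"fn": "jog_arm", "kwargs": {
  "deltas": [-0.13,-0.31,0,0,0,0,-0.26,-0.62,0,0,0,0,-0.4,-0.92,0,0,0,0],
  "claw": 0.55
}}

```text
time: 24.2
tool_pos: [0.5398, -0.0688, 0.2989]
tool_rot: [-3.141, -0.002, 2.69]
contact_force: [0.0, -1.1, 0.3]
opening: 0.0764
```

Emit:
{"fn": "jog_arm", "kwargs": {
  "deltas": [-0.13,-0.31,0,0,0,0,-0.26,-0.62,0,0,0,0,-0.4,-0.92,0,0,0,0]
}}

```text
time: 24.45
tool_pos: [0.4995, -0.1614, 0.2993]
tool_rot: [3.142, -0.001, 2.689]
contact_force: [0.7, -0.2, 0.3]
opening: 0.0564
```

Emit:
{"fn": "jog_arm", "kwargs": {
  "deltas": [-0.13,-0.31,-0.1,0,0,0,-0.26,-0.62,-0.2,0,0,0,-0.4,-0.92,-0.3,0,0,0]
}}

```text
time: 24.7
tool_pos: [0.4595, -0.2535, 0.2691]
tool_rot: [3.141, -0.001, 2.689]
contact_force: [0.3, -0.2, -0.9]
opening: 0.0507
```

Emit:
{"fn": "jog_arm", "kwargs": {
  "deltas": [-0.13,-0.31,-0.1,0,0,0,-0.26,-0.62,-0.2,0,0,0,-0.4,-0.92,-0.3,0,0,0,-0.4,-0.92,-0.3,0,0,0,-0.4,-0.92,-0.3,0,0,0]
}}

```text
time: 25.12
tool_pos: [0.4194, -0.3449, 0.2385]
tool_rot: [3.14, -0.003, 2.686]
contact_force: [-0.4, 0.8, 0.2]
opening: 0.0501
```

Emit:
{"fn": "jog_arm", "kwargs": {
  "deltas": [0,0,0,0,0,0,0,0,0,0,0,0,0,0,0,0,0,0]
}}

```text
time: 25.37
tool_pos: [0.4213, -0.3431, 0.2405]
tool_rot: [3.142, 0.001, 2.691]
contact_force: [0.2, 0.2, -1.7]
opening: 0.0501
```

```bash
python3 -c "
from h import *
p,im,o=snap('wL1')
print('expect',proj(p,(.439,-.313,.011)))
def blobs(im,p,zs):
  h=cv2.cvtColor(im,cv2.COLOR_RGB2HSV);m=((h[...,2]>95)&(h[...,1]<70)).astype(np.uint8);m[262:]=0
  for c in cv2.findContours(m,cv2.RETR_EXTERNAL,cv2.CHAIN_APPROX_NONE)[0]:
    if cv2.contourArea(c)>600:
      e=cv2.fitEllipse(c);print(np.round(e[0],1),np.round(e[1],1),cv2.contourArea(c),atz(p,*e[0],zs))
blobs(im,p,.011)"
```

```text
25.42 [ 0.4213 -0.3432  0.2405] [-3.1416e+00  7.0000e-04  2.6906e+00]
expect [314.77309945 192.26323014]
[315.2 192.4] [48.9 49.1] 1885.0 [ 0.43935582 -0.31263475  0.011     ]
[114.6 123.7] [208.7 261.1] 39852.5 [ 0.26662004 -0.48574806  0.011     ]
[436.7  24.1] [27.4 60.1] 1187.5 [ 0.33096323 -0.12314227  0.011     ]
```

Emit:
{"fn": "jog_arm", "kwargs": {
  "deltas": [0.09,0.15,-0.33,0,0,0,0.183,0.304,-0.67,0,0,0,0.183,0.304,-1,0,0,0,0.183,0.304,-1,0,0,0]
}}

```text
time: 25.75
tool_pos: [0.437, -0.3099, 0.1348]
tool_rot: [3.138, -0.01, 2.691]
contact_force: [-1.4, 0.4, -0.5]
opening: 0.0504
```

Emit:
{"fn": "jog_arm", "kwargs": {
  "deltas": [0,0,-0.3,0,0,0,0,0,-0.6,0,0,0,0,0,-0.8,0,0,0,0,0,-0.8,0,0,0,0,0,-0.8,0,0,0]
}}

```text
time: 26.17
tool_pos: [0.4393, -0.3141, 0.0611]
tool_rot: [-3.142, 0.0, 2.689]
contact_force: [0.5, -0.5, 0.8]
opening: 0.0507
```

Emit:
{"fn": "jog_arm", "kwargs": {
  "deltas": [0,0,0,0,0,0,0,0,0,0,0,0,0,0,0,0,0,0]
}}

```text
time: 26.42
tool_pos: [0.4397, -0.3145, 0.0619]
tool_rot: [-3.141, 0.003, 2.689]
contact_force: [0.3, 0.1, 0.3]
opening: 0.0503
```

```bash
python3 -c "
from h import *
from scipy.spatial.transform import Rotation as Rr
p,im,o=snap('wL2');g=cv2.cvtColor(im,7)
u0=int(round(proj(p,(o['tool_pos'][0],o['tool_pos'][1],.011))[0]))
print(u0,g[195:262,u0].tolist());print(g[250,215:360].tolist())
R=Rr.from_euler('xyz',o['tool_rot']).as_matrix()
for dx in (0,-.002):
  t=o['tool_pos'];f=lambda r,z:proj(p,t+R@np.array([dx+r,0,t[2]-z])).round(1)
  print(dx,'disc',f(.031,.011),'knob base',f(.0115,.011),'knob top',f(.0115,.035),f(-.0115,.035))"
```

```text
26.47 [ 0.4395 -0.3144  0.0615] [-3.1409e+00  2.5000e-03  2.6889e+00]
287 [44, 75, 106, 122, 124, 123, 125, 124, 122, 122, 122, 115, 112, 116, 118, 118, 122, 120, 120, 123, 122, 123, 120, 123, 122, 122, 124, 123, 126, 126, 124, 126, 123, 107, 100, 94, 82, 67, 68, 70, 70, 73, 76, 84, 92, 101, 117, 121, 120, 121, 119, 118, 123, 120, 123, 119, 122, 121, 118, 118, 118, 121, 118, 120, 118, 123, 122]
[18, 20, 18, 14, 26, 21, 6, 22, 23, 20, 18, 14, 16, 20, 21, 18, 19, 23, 14, 14, 22, 14, 7, 22, 24, 15, 19, 16, 31, 69, 108, 119, 121, 122, 119, 121, 113, 82, 70, 91, 109, 119, 116, 119, 119, 122, 120, 121, 124, 125, 127, 126, 125, 125, 115, 107, 82, 78, 90, 107, 116, 122, 120, 117, 118, 118, 121, 121, 121, 123, 119, 121, 119, 123, 122, 124, 120, 122, 119, 119, 121, 118, 121, 123, 121, 123, 123, 123, 120, 117, 104, 91, 96, 116, 121, 122, 119, 122, 125, 125, 121, 120, 121, 119, 118, 119, 120, 116, 115, 118, 118, 118, 119, 117, 118, 119, 122, 110, 76, 37, 14, 18, 24, 19, 16, 14, 17, 24, 25, 26, 20, 13, 13, 17, 20, 18, 21, 10, 16, 18, 11, 18, 22, 17, 19]
0 disc [287.1 196.7] knob base [287.1 225.6] knob top [287.3 238.1] [287.3 273.7]
-0.002 disc [287.1 199.7] knob base [287.1 228.5] knob top [287.3 241.3] [287.3 276.7]
```

Emit:
{"fn": "jog_arm", "kwargs": {
  "deltas": [0,0,-0.15,0,0,0,0,0,-0.3,0,0,0,0,0,-0.37,0,0,0,0,0,-0.37,0,0,0,0,0,-0.37,0,0,0]
}}

```text
time: 26.88
tool_pos: [0.439, -0.3139, 0.0234]
tool_rot: [-3.142, 0.0, 2.689]
contact_force: [-0.0, -0.4, -0.1]
opening: 0.0506
```

Emit:
{"fn": "jog_arm", "kwargs": {
  "deltas": [0,0,0,0,0,0,0,0,0,0,0,0,0,0,0,0,0,0,0,0,0,0,0,0,0,0,0,0,0,0],
  "claw": 0,
  "newtons": 25
}}

```text
time: 27.3
tool_pos: [0.4389, -0.3137, 0.0232]
tool_rot: [3.141, 0.0, 2.689]
contact_force: [0.0, 0.4, 1.2]
opening: 0.0218
```

Emit:
{"fn": "jog_arm", "kwargs": {
  "deltas": [0,0,0,0,0,0,0,0,0,0,0,0,0,0,0,0,0,0,0,0,0,0,0,0]
}}

```text
time: 27.63
tool_pos: [0.4389, -0.3137, 0.0232]
tool_rot: [3.141, 0.0, 2.689]
contact_force: [-0.3, -0.2, 2.0]
opening: 0.022
```

Emit:
{"fn": "jog_arm", "kwargs": {
  "deltas": [0,0,0.25,0,0,0,0,0,0.5,0,0,0,0,0,0.75,0,0,0,0,0,1,0,0,0,0,0,1,0,0,0]
}}

```text
time: 28.05
tool_pos: [0.4407, -0.3155, 0.1275]
tool_rot: [-3.139, 0.008, 2.689]
contact_force: [1.0, -1.3, -0.0]
opening: 0.0216
```

Emit:
{"fn": "jog_arm", "kwargs": {
  "deltas": [0,0,0.33,0,0,0,0,0,0.67,0,0,0,0,0,1,0,0,0]
}}

```text
time: 28.3
tool_pos: [0.4383, -0.3133, 0.2232]
tool_rot: [3.141, -0.002, 2.689]
contact_force: [0.9, -1.6, -1.1]
opening: 0.0218
```

Emit:
{"fn": "jog_arm", "kwargs": {
  "deltas": [0,0,0.33,0,0,0,0,0,0.67,0,0,0,0,0,0.8,0,0,0,0,0,0.8,0,0,0,0,0,0.8,0,0,0]
}}

```text
time: 28.72
tool_pos: [0.4387, -0.3137, 0.3021]
tool_rot: [3.141, -0.001, 2.689]
contact_force: [-0.2, 0.2, -2.2]
opening: 0.0218
```

Emit:
{"fn": "jog_arm", "kwargs": {
  "deltas": [0.12,0.28,0,0,0,0,0.24,0.56,0,0,0,0,0.354,0.845,0,0,0,0]
}}

```text
time: 28.97
tool_pos: [0.4736, -0.2282, 0.3]
tool_rot: [3.141, -0.005, 2.687]
contact_force: [0.9, -0.8, -1.4]
opening: 0.0218
```

Emit:
{"fn": "jog_arm", "kwargs": {
  "deltas": [0.12,0.28,0,0,0,0,0.24,0.56,0,0,0,0,0.354,0.845,0,0,0,0]
}}

```text
time: 29.22
tool_pos: [0.5092, -0.1431, 0.3001]
tool_rot: [-3.141, -0.005, 2.689]
contact_force: [0.6, -0.8, -1.7]
opening: 0.0215
```

Emit:
{"fn": "jog_arm", "kwargs": {
  "deltas": [0.12,0.28,0,0,0,0,0.24,0.56,0,0,0,0,0.354,0.845,0,0,0,0]
}}

```text
time: 29.47
tool_pos: [0.5446, -0.0587, 0.3]
tool_rot: [-3.141, -0.005, 2.689]
contact_force: [0.7, -0.6, -1.6]
opening: 0.0216
```

Emit:
{"fn": "jog_arm", "kwargs": {
  "deltas": [0.12,0.28,0,0,0,0,0.24,0.56,0,0,0,0,0.354,0.845,0,0,0,0,0.354,0.845,0,0,0,0,0.354,0.845,0,0,0,0]
}}

```text
time: 29.88
tool_pos: [0.5799, 0.0257, 0.2999]
tool_rot: [-3.14, -0.005, 2.692]
contact_force: [-0.0, -0.9, -0.5]
opening: 0.0215
```

Emit:
{"fn": "jog_arm", "kwargs": {
  "deltas": [0,0,0,0,0,0,0,0,0,0,0,0,0,0,0,0,0,0]
}}

```text
time: 30.13
tool_pos: [0.5801, 0.0231, 0.3025]
tool_rot: [-3.141, -0.001, 2.687]
contact_force: [0.0, -0.6, -0.4]
opening: 0.0217
```

```bash
python3 -c "
from m import *
p,im,o=snap('wL3');g=cv2.cvtColor(im,7)
print(g[180:262,287].tolist());print(g[250,200:370].tolist())
pred('wL3',-.0122,-.0172)
c=o['tool_pos'];R=Rr.from_euler('xyz',o['tool_rot']).as_matrix()
for z,r in ((-.0122,.031),):
  q=np.array([proj(p,c+R@np.array([r*np.cos(a),r*np.sin(a),-z])) for a in np.linspace(-2,2,2000)])
  print('chord250',q[np.argsort(abs(q[:,1]-250))[:4],0])
# coarse rim in place
for X in ((.5806,.0243),):
  q=np.array([proj(p,np.array([*X,.249])+R@np.array([r*np.cos(a),r*np.sin(a),0])) for r in (.031,) for a in (0,)]);print('rim top',q)
S=cv2.resize(im[150:300,200:375,::-1],(700,600),interpolation=cv2.INTER_CUBIC);cv2.imwrite('pics/l3.png',S)"
```

```text
30.18 [0.5802 0.0232 0.3028] [-3.1414e+00 -4.0000e-04  2.6873e+00]
[128, 127, 130, 138, 157, 145, 127, 125, 127, 128, 128, 127, 127, 125, 129, 128, 130, 140, 179, 216, 224, 223, 207, 192, 202, 212, 219, 227, 224, 216, 221, 222, 196, 165, 169, 207, 220, 221, 221, 221, 220, 219, 218, 219, 216, 216, 217, 217, 216, 217, 219, 218, 220, 220, 220, 221, 221, 220, 218, 218, 221, 221, 222, 224, 224, 225, 225, 224, 223, 220, 219, 215, 195, 181, 180, 177, 159, 137, 120, 120, 128, 127]
[67, 65, 66, 69, 68, 65, 66, 65, 67, 68, 64, 67, 65, 65, 67, 66, 64, 64, 66, 67, 68, 66, 67, 68, 67, 69, 66, 70, 103, 204, 254, 255, 248, 222, 214, 217, 216, 218, 218, 218, 219, 220, 218, 220, 221, 223, 220, 220, 219, 216, 214, 212, 216, 215, 217, 219, 220, 221, 219, 220, 220, 220, 220, 219, 219, 217, 215, 215, 217, 218, 218, 218, 219, 219, 219, 218, 218, 219, 219, 222, 222, 223, 224, 224, 224, 223, 223, 219, 219, 217, 218, 218, 220, 218, 220, 221, 221, 221, 220, 217, 215, 216, 217, 217, 219, 220, 218, 217, 217, 215, 214, 213, 216, 213, 216, 218, 220, 220, 219, 219, 218, 220, 220, 218, 215, 217, 211, 213, 213, 215, 218, 216, 219, 220, 221, 219, 218, 204, 170, 112, 74, 66, 69, 64, 70, 69, 67, 65, 66, 63, 67, 67, 65, 68, 66, 67, 70, 70, 63, 69, 63, 64, 66, 67, 66, 65, 64, 67, 63, 67]
wL3 0 rim 213.4 low 210.9 chord 232.3 342.6
wL3 -0.001 rim 215.2 low 212.7 chord 232.0 342.8
wL3 -0.002 rim 217.0 low 214.5 chord 231.9 343.0
chord250 [233.68845786 341.32319346 341.35603461 233.65516866]
rim top [[288.93219903 196.24671686]]
```

```bash
python3 -c "
from m import *
p,im,o=load('wL3');g=cv2.cvtColor(im,7)
for r in (203,206,209): print(r,g[r,225:350].tolist())
R=Rr.from_euler('xyz',o['tool_rot']).as_matrix()
q=np.array([proj(p,np.array([.581,.0241,.249])+R@np.array([.031*np.cos(a),.031*np.sin(a),0])) for a in np.linspace(-2,2,4000)])
for r in (203,206,209):
  x=q[np.argsort(abs(q[:,1]-r))[:4],0];print(r,x.min(),x.max())
a=load('wS3');print(a[2]['tool_pos']);cv2.imwrite('pics/s3.png',a[1][...,::-1])
g=cv2.cvtColor(a[1],7);R=Rr.from_euler('xyz',a[2]['tool_rot']).as_matrix()
q=np.array([proj(a[0],np.array([.581,.0241,.249])+R@np.array([.031*np.cos(t),.031*np.sin(t),0])) for t in np.linspace(-2,2,4000)])
for r in (240,):
  x=q[np.argsort(abs(q[:,1]-r))[:4],0];print(r,x.min(),x.max());print(g[r,210:360].tolist())
print(q[:,1].min(),g[180:240,287].tolist())
"
```

```text
203 [246, 225, 215, 198, 177, 181, 147, 119, 108, 100, 99, 111, 154, 215, 231, 232, 233, 234, 233, 231, 233, 231, 232, 232, 233, 233, 233, 233, 227, 206, 165, 132, 120, 120, 122, 119, 122, 127, 132, 143, 161, 178, 189, 200, 210, 217, 220, 223, 223, 220, 214, 210, 212, 212, 205, 196, 194, 198, 194, 193, 196, 196, 192, 195, 201, 200, 196, 196, 206, 208, 212, 212, 216, 218, 220, 222, 225, 225, 226, 228, 224, 218, 201, 179, 156, 143, 134, 134, 134, 134, 132, 131, 130, 123, 93, 56, 54, 83, 155, 223, 232, 230, 232, 231, 234, 234, 235, 234, 235, 235, 234, 222, 202, 202, 175, 165, 157, 162, 166, 159, 156, 155, 156, 153, 153]
206 [255, 255, 244, 229, 214, 194, 190, 176, 167, 148, 125, 118, 128, 175, 226, 235, 236, 236, 235, 237, 236, 236, 237, 235, 236, 234, 229, 214, 182, 142, 122, 118, 124, 122, 137, 164, 193, 209, 212, 217, 219, 219, 217, 211, 200, 198, 210, 228, 237, 232, 227, 225, 233, 238, 243, 226, 216, 208, 219, 221, 217, 225, 219, 211, 211, 208, 198, 204, 208, 198, 196, 193, 196, 195, 187, 195, 203, 191, 177, 188, 206, 219, 224, 226, 227, 227, 221, 206, 180, 156, 139, 136, 131, 132, 
[... 1335 characters left out ...]
, 202, 199, 149, 129, 145, 181, 207, 203, 177, 140, 132, 164, 191, 156, 134, 136, 149, 178, 202, 217, 215, 180, 162, 181, 210, 216, 213, 203, 181, 147, 119, 113, 108, 109, 108, 108, 111, 121, 138, 127, 109, 106, 114, 152, 192, 208, 208, 219, 233, 238, 238, 239, 238, 238, 238, 238, 237, 238, 238, 238, 240, 240, 240, 241, 243, 243, 245, 246, 247, 247, 250, 255, 255, 254, 245, 197]
198.7016960523668 [120, 123, 124, 123, 133, 151, 140, 120, 118, 122, 121, 121, 122, 125, 127, 123, 124, 125, 125, 138, 185, 214, 220, 213, 187, 174, 189, 196, 210, 224, 221, 203, 193, 195, 206, 222, 216, 203, 197, 200, 196, 198, 204, 216, 220, 226, 226, 224, 209, 179, 158, 168, 209, 220, 203, 176, 166, 195, 184, 137]
```

Emit:
{"fn": "jog_arm", "kwargs": {
  "deltas": [0.008,0.007,-0.15,0,0,0,0.008,0.007,-0.25,0,0,0,0.008,0.007,-0.25,0,0,0,0.008,0.007,-0.25,0,0,0,0.008,0.007,-0.25,0,0,0]
}}

```text
time: 30.6
tool_pos: [0.5814, 0.0247, 0.2785]
tool_rot: [3.141, 0.0, 2.688]
contact_force: [0.6, -0.2, -0.8]
opening: 0.022
```

Emit:
{"fn": "jog_arm", "kwargs": {
  "deltas": [0,0,-0.03,0,0,0,0,0,-0.06,0,0,0,0,0,-0.09,0,0,0,0,0,-0.09,0,0,0]
}}

```text
time: 30.93
tool_pos: [0.581, 0.025, 0.2684]
tool_rot: [-3.141, -0.001, 2.689]
contact_force: [-0.3, -0.4, -1.4]
opening: 0.0218
```

Emit:
{"fn": "jog_arm", "kwargs": {
  "deltas": [0,0,-0.015,0,0,0,0,0,-0.025,0,0,0,0,0,-0.025,0,0,0,0,0,-0.025,0,0,0]
}}

```text
time: 31.27
tool_pos: [0.5813, 0.025, 0.2665]
tool_rot: [3.141, 0.0, 2.689]
contact_force: [0.6, 0.2, -0.4]
opening: 0.0221
```

Emit:
{"fn": "jog_arm", "kwargs": {
  "deltas": [0,0,-0.012,0,0,0,0,0,-0.012,0,0,0,0,0,-0.012,0,0,0]
}}

```text
time: 31.52
tool_pos: [0.5815, 0.0249, 0.2661]
tool_rot: [3.141, 0.001, 2.689]
contact_force: [-1.0, -0.2, 4.9]
opening: 0.0216
```

Emit:
{"fn": "jog_arm", "kwargs": {
  "deltas": [0,0,0,0,0,0,0,0,0,0,0,0,0,0,0,0,0,0,0,0,0,0,0,0,0,0,0,0,0,0],
  "claw": 0.6
}}

```text
time: 31.93
tool_pos: [0.5813, 0.0249, 0.2653]
tool_rot: [3.141, 0.0, 2.689]
contact_force: [-1.3, -0.1, 1.5]
opening: 0.0503
```

Emit:
{"fn": "jog_arm", "kwargs": {
  "deltas": [0,0,0.1,0,0,0,0,0,0.3,0,0,0,0,0,0.55,0,0,0,0,0,0.8,0,0,0,0,0,0.8,0,0,0]
}}

```text
time: 32.35
tool_pos: [0.5826, 0.0248, 0.3513]
tool_rot: [3.138, 0.009, 2.689]
contact_force: [-0.2, -0.0, 0.9]
opening: 0.0549
```

Emit:
{"fn": "jog_arm", "kwargs": {
  "deltas": [-0.1,0.3,0,0,0,0,-0.2,0.6,0,0,0,0,-0.3,0.9,0,0,0,0,-0.3,0.9,0,0,0,0]
}}

```text
time: 32.68
tool_pos: [0.5494, 0.1194, 0.3458]
tool_rot: [3.14, -0.002, 2.693]
contact_force: [-0.5, 0.6, 0.9]
opening: 0.0547
```

Emit:
{"fn": "jog_arm", "kwargs": {
  "deltas": [-0.1,0.3,0,0,0,0,-0.2,0.6,0,0,0,0,-0.3,0.9,0,0,0,0,-0.3,0.9,0,0,0,0]
}}

```text
time: 33.02
tool_pos: [0.5195, 0.209, 0.3455]
tool_rot: [3.14, -0.002, 2.693]
contact_force: [-0.2, -0.8, 0.4]
opening: 0.0548
```

```bash
python3 -c "
from h import *
S=robot.read_camera('side');T=robot.read_camera('top');p=robot.camera_params('side')
b=overlay(S,p,[((.581,.0243,z),.031,(0,0,255)) for z in (.254,)],5)
raw=cv2.resize(S[120:240,180:280,::-1],(500,600),interpolation=cv2.INTER_CUBIC)
t=cv2.resize(T[80:260,120:420,::-1],(300,180))
cv2.imwrite('pics/fin.png',np.hstack([raw,np.vstack([t,cv2.resize(S[90:330,150:390,::-1],(300,300)),np.zeros((120,300,3),np.uint8)])]))
o=robot.observe();print(o['time'],o['tool_pos'],o['contact_force'])"
```

```text
33.1167 [0.52104357 0.20540261 0.34536589] [-0.1950064   0.39567226 -0.00827509]
```

View pics/fin.png

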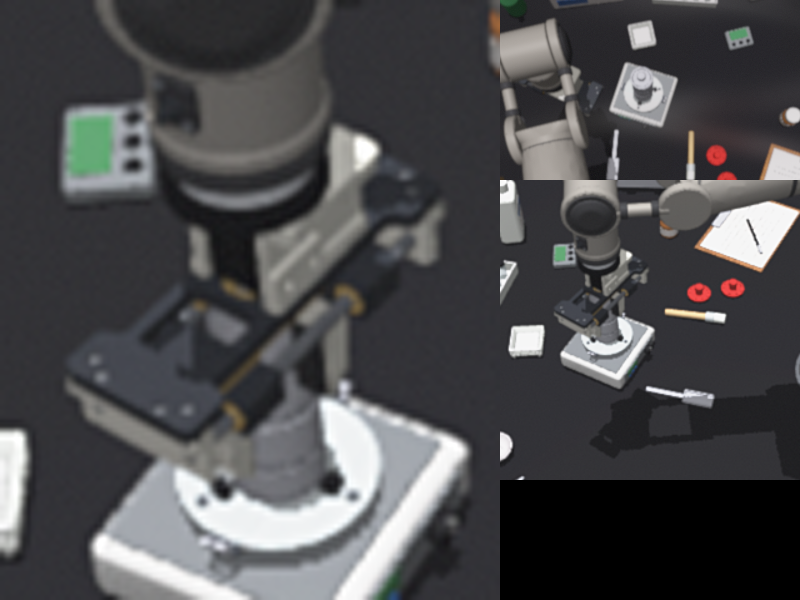

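Emit:
{"fn": "jog_arm", "kwargs": {
  "deltas": [-0.2,0.3,0,0,0,0,-0.4,0.6,0,0,0,0,-0.6,0.9,0,0,0,0,-0.6,0.9,0,0,0,0]
}}

```text
time: 33.45
tool_pos: [0.4589, 0.2978, 0.3456]
tool_rot: [3.14, -0.002, 2.692]
contact_force: [-1.0, 0.5, 0.7]
opening: 0.0554
```

Emit:
{"fn": "jog_arm", "kwargs": {
  "deltas": [-0.2,0.3,0,0,0,0,-0.4,0.6,0,0,0,0,-0.6,0.9,0,0,0,0,-0.6,0.9,0,0,0,0]
}}

```text
time: 33.78
tool_pos: [0.3991, 0.3878, 0.3453]
tool_rot: [3.141, -0.002, 2.692]
contact_force: [-0.1, -0.2, 0.3]
opening: 0.0551
```

```bash
python3 -c "
from h import *
S=robot.read_camera('side');p=robot.camera_params('side');g=cv2.cvtColor(S,7)
for z in (.278,.254,.249,.195,.148,.108): print(z,proj(p,(.581,.0243,z)).round(1),proj(p,(.61,.0293,z)).round(1),proj(p,(.55,.0193,z)).round(1))
u,v=proj(p,(.581,.0243,.254)).astype(int)
# front generator of the column (camera side, +y) expected seam rows
f=p['R'][2,:2]/np.linalg.norm(p['R'][2,:2])*-.031
print([(z,proj(p,(.581+f[0],.0243+f[1],z)).round(1).tolist()) for z in (.254,.249,.195,.148,.108)])
for du in (-8,0,8): print(u+du,g[v-25:v+70,u+du].tolist())
for dv in (0,12,25,36,45): print(v+dv,g[v+dv,u-20:u+20].tolist())
"
```

```text
0.278 [229.1 164.5] [218.4 164.7] [240.5 164.4]
0.254 [229.9 170.7] [219.3 170.8] [241.1 170.6]
0.249 [230.  171.9] [219.5 172.1] [241.3 171.8]
0.195 [231.7 185.1] [221.4 185.3] [242.6 185. ]
0.148 [233.  196.1] [223.  196.2] [243.7 196. ]
0.108 [234.1 205. ] [224.3 205.2] [244.6 204.9]
[(0.254, [229.3, 178.7]), (0.249, [229.5, 180.0]), (0.195, [231.2, 193.1]), (0.148, [232.6, 204.0]), (0.108, [233.7, 212.9])]
221 [58, 60, 58, 59, 60, 59, 59, 58, 59, 59, 58, 60, 58, 59, 59, 59, 57, 59, 58, 59, 56, 51, 89, 166, 233, 237, 219, 217, 217, 227, 246, 254, 246, 184, 110, 101, 105, 103, 100, 94, 86, 97, 109, 116, 119, 72, 67, 57, 56, 59, 56, 54, 61, 95, 156, 198, 201, 215, 242, 250, 248, 247, 247, 247, 247, 247, 246, 246, 247, 249, 251, 239, 237, 240, 229, 204, 241, 249, 249, 253, 244, 154, 206, 235, 169, 191, 197, 179, 169, 190, 209, 247, 250, 249, 248]
229 [57, 53, 54, 59, 67, 83, 102, 115, 120, 118, 116, 110, 102, 94, 86, 76, 62, 59, 133, 239, 252, 247, 247, 248, 224, 148, 130, 119, 118, 151, 228, 249, 247, 232, 214, 237, 137, 115, 130, 133, 135, 134, 132, 132, 133, 134, 132, 121, 121, 14
[... 974 characters left out ...]
, 129, 122, 116, 115, 124, 121, 117, 122, 123, 122, 123, 120, 117, 112, 107, 101, 81, 61, 56, 81, 93, 103, 115]
195 [59, 58, 59, 60, 61, 58, 60, 59, 59, 59, 59, 56, 56, 71, 106, 122, 125, 128, 128, 127, 133, 139, 137, 133, 127, 125, 131, 130, 125, 122, 120, 115, 109, 102, 90, 117, 178, 162, 128, 132]
206 [59, 61, 59, 56, 53, 56, 107, 193, 220, 242, 250, 248, 247, 248, 252, 242, 149, 116, 123, 126, 142, 144, 140, 151, 156, 146, 139, 130, 133, 130, 124, 120, 116, 108, 98, 147, 254, 255, 252, 165]
215 [187, 203, 197, 194, 191, 200, 248, 249, 247, 246, 247, 248, 251, 249, 210, 151, 177, 151, 119, 126, 131, 129, 133, 141, 141, 141, 133, 127, 126, 129, 127, 122, 120, 116, 103, 77, 49, 46, 69, 133]
```

```bash
python3 -c "
from cell import robot
print(robot.hand_in(), robot.observe()['time'])"
```

```text
the job is handed in; nothing more can be done
the job is handed in; nothing more can be done
```

The sieve column is built on the receiver pan in the order asked: fine, medium, coarse, then the steel lid. I handed the job in at about 34 s, with the arm clear of everything.

- **Seating:** Each part slid in without resistance. First contact came within about 0.1 mm of the calculated seat height: tool at 126, 170, 226 and 266 mm, with 5 N or less.
- **Final side image:** The seams between parts and the lid's edge all lie within about 1 pixel of their seated rows, with the same small offset for every part. That means no visible gap or tilt.
- **Bystanders:** The last images I viewed show the brush, scoop, jar and red lids where they were. The weight is not in those crops, so I did not check it again after the start.
- **Disagreements:**
  - The two fixed cameras together put the sieves about 6 mm too low, although the height differences between them were right. I used the given heights and the wrist camera instead.
  - The top camera's pan position was about 5 mm off the wrist camera's, and I used the wrist camera's.
  - The medium sieve sat about 1.7 mm off centre in the grip. I corrected for this before lowering it.
- **Not seen:** In the last picture I could view, the arm hid part of the column from the side. The final side check was therefore done on pixel values alone.

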